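Deburr a hanger rail and clip on its snap hooks

ROBOT

A 6-joint arm with a two-finger parallel gripper is mounted at the origin on a cart in front of the work surface, level with it; the furniture and walls round the work are solid. World frame = base frame: x ahead of the robot, y to its left, z up, the work surface at z = 0. Lengths are in m, angles in rad, forces in N, time in s.
With the tool pointing down it reaches from about 0.275 to 0.75 m from the base axis. Payload 10.2 kg.
Tool frame: the origin (TCP) lies on the centre line of the jaws, within the pads' length; the fingertips stand 25 mm ahead of it and the grasp point (between the pads) lies 6 mm ahead of it; z points along the fingers, y is the line along which they close (so a half turn about z gives the same grasp; the last joint's range is limited). The gripper opens to 85 mm and grips with 20 to 120 N. Pads are 22 mm wide; open, the fingers measure 114 mm over their backs; the gripper's body (76 mm by 85 mm) begins 54 mm behind the grasp point. The pads swing forward as they close: fully open they stand 13 mm farther back than shut.
Start: joints at [1.125, 0.313, 1.498, -0, 1.331, -0.223], TCP at [0.116, 0.512, 0.256] pointing down, gripper open.
Joint ranges: [-2.94, 2.94], [-0.97, 2.17], [0.19, 2.56], [-1.23, 4.37], [0.02, 3.11], [-2.88, 2.88]. Speed limits (rad/s): [2.39, 2.39, 3.01, 3.14, 3.14, 3.14].

INTERFACE

Orientations are given as a unit quaternion [x, y, z, w].
In Python, from plant import arm gives the robot as it stands.
- The arm moves only by the tool move_arm, never from a script. Its argument "steps" is a list of rows, each a list of 7 numbers: the shift along the tool's x, y, z in mm, then the turn, a rotation vector about the tool's x, y, z in degrees, then the finger opening in mm, from 0 to 85.4. In form: [[dx, dy, dz, ax, ay, az, jaw], ...]. A call has 1 to 10 rows; each row is the pose to reach, as a shift and turn from the pose commanded when the call began, along the tool's axes at that moment; what a row does not reach only later rows make up. A row lasts 1/8 s, in which the tool goes at most 62.5 mm and 10.7 degrees, less where a joint would pass 70% of its speed; a pose out of reach is approached as far as the arm can. A call with a gripper value outside its range is refused whole. The fingers move at their own pace and stop on an object; "force" is the grip in N (left out, the last holds). Time passes only in rows, so rows that repeat a pose let the fingers close. It gives the time, the measured TCP pose, the force, the opening and the grip force at its end, in the units of the state.
- arm.state(): the state, without advancing time (a new reading comes with each control period).
- arm.get_image(name): name is "side" or "top"; returns a dict with "frame" (384x512x3 uint8, red, green, blue), "mtx" (3x3 intrinsics, pixels), "rvec" (rotation vector, rad) and "tvec" (3), from world to camera coordinates, as OpenCV has them. Camera axes: x right, y down, z forward; pixel columns grow to the right and rows downward; lengths in m; the calibration is good to about 2 mm. A picture is of the moment at which its call begins. There is no depth.
- arm.finish_job(): hands the job in; it is judged then, once.
The state is a dict: "t": time; "qpos": joint angles; "qvel": joint speeds; "effort": joint torques, N m; "ee_pos": TCP position; "eef_rot": TCP orientation; "ft_force": force on the tool from outside, world axes, zero at the start; "torque": the same for the moment, N m; "grip_width": opening from 0.0 (shut) to 1.0 (fully open); "grip_force": force on a finger pad.
Only numpy, scipy, OpenCV 4.12 (cv2) and the standard library are available. Lean on these libraries where they do the work, as an engineer would, in place of code of your own. Each camera call takes 0.05 s, during which the arm holds its last target. There are 200 camera calls.

TASK

Get the hanger rail ready for the wall: file the saw burr off the whole top edge of its mounting plate with three long forward strokes side by side (left part of the edge, middle, right part), each pushed straight across the edge from near the blade's tip to near its heel, and lift the file clear of the edge at the end of every stroke, before bringing it back. Then lay the file flat on the table clear of the rail and clip every snap hook that lies there onto an eye of the rail, one hook to an eye, with a leg of the eye inside the hook and the gate sprung fully shut. Leave the ink bottle and the sanding block where they are.

Things in the scene. Friction and masses are not known exactly. Their poses are not given: they have to be found in the camera images.
- rail: steel hanger rail, screwed to a plywood board on the table; does not move. Origin: middle of the board's underside; x to the back (away from the robot), y to the left along the rail, z up. Board 135 x 400 x 12 mm (x, y, z) with a flat bar 100 x 360 x 6 mm, top 18 mm over the table. Three arched eyes stand at x -0.010, y +0.12, 0, -0.12; behind the middle one the mounting plate
- edge_mid (a point): middle of the sawn top edge of the upright mounting plate, 112 mm above the table. Plate: 8 mm thick (rail x 0.044 to 0.052), 70 mm wide, two bolt holes; the edge runs along the rail's y, 35 mm to either side. File across it, along the rail's +x (away from the robot); a few newtons of pressure are enough. Axes as the rail
- edge_left (a point): point on that edge 22 mm left of edge_mid (rail +y): the middle of the left stroke
- edge_right (a point): point on that edge 22 mm right of edge_mid (rail -y): the middle of the right stroke
- file: flat file with wooden handle, 220 mm long. Origin: at the blade's heel, on the level of the handle's underside; x to the tip, z up. Blade x 0 to 0.120, 26 mm wide, 6 mm thick, its under face 6 mm above the handle's underside; handle x -0.100 to -0.020, 30 mm wide (y), 18 mm high. 0.18 kg, balance point x -0.025. Same either way up
- hook_a: forged steel snap hook 172 x 49 x 12 mm, lying flat, 0.25 kg; all three are alike, some may be absent. Origin: on its underside, level with the gate pin. x along the hook to its nose end, gate on the +y side, z its thickness. Take it by the shank: x -0.060 to -0.018, 15 mm wide (y, centred on y -0.002), 12 mm thick; behind it a tail ring to x -0.095
- hook_b: snap hook as hook_a. Loop of 11 mm round bar (centre lines): spine along y -0.021 from x -0.010 to 0.058, round front end (outermost x 0.0775), nose along y +0.017 from x 0.069 back to x 0.048. Clear space inside: x -0.005 to 0.066, y -0.0155 to +0.011 (beside the nose) or +0.013 (beside the gate)
- hook_c: snap hook as hook_a. To clip: hook level, eye leg outside the gate at hook x 0.030 to 0.041; push the hook sideways along its +y so the leg presses the gate in, until the leg is at hook y -0.002 to +0.004, past the nose; then draw the hook along its -x till the leg lies at x 0.055 to 0.062 and the gate springs shut. Lower to rest, let go
- gate_a (a joint): gate of hook_a: 7 mm round bar, 50 mm long, from its pin at hook x 0, y 0.017 to the nose; 0 = shut against the nose, grows as it swings inward, to 0.72 rad. A light spring holds it shut (about 2 N to start it, 4 N fully open, where the leg presses)
- gate_b (a joint): gate of hook_b, as gate_a
- gate_c (a joint): gate of hook_c, as gate_a
- eye_left_L (a point): middle of the left leg of the left eye, on the leg's axis, 40 mm above the table; axes as the rail. Every eye: arch of 9 mm round bar in the rail's y-z plane, legs 40 mm apart (centres), straight up to 56 mm above the table, crown 80 mm
- eye_left_R (a point): middle of the right leg of the left eye, on the leg's axis, 40 mm above the table; axes as the rail
- eye_mid_L (a point): middle of the left leg of the middle eye, on the leg's axis, 40 mm above the table; axes as the rail
- eye_mid_R (a point): middle of the right leg of the middle eye, on the leg's axis, 40 mm above the table; axes as the rail
- eye_right_L (a point): middle of the left leg of the right eye, on the leg's axis, 40 mm above the table; axes as the rail
- eye_right_R (a point): middle of the right leg of the right eye, on the leg's axis, 40 mm above the table; axes as the rail
- ink_bottle: bystander: brown glass ink bottle with a pale cap, 46 mm wide, 85 mm high, origin under its middle
- sanding_block: bystander: dark sanding block, 52 x 105 x 29 mm, origin under its middle

How it is judged:
On the way, in this order (a step that is already met when the one before it is completed fails the run):
1. left stroke begins: the blade touches the plate's top edge over edge_left, which is more than 80 mm ahead of the heel (contact force between file and rail above 0.3 N and x of edge_left in the frame of file above 0.08 m and y of edge_left in the frame of file between -0.013 and 0.013 m and z of edge_left in the frame of file between -0.006 and 0.024 m).
2. left stroke ends: still touching there, edge_left is less than 45 mm ahead of the heel (contact force between file and rail above 0.3 N and x of edge_left in the frame of file between 0 and 0.045 m and y of edge_left in the frame of file between -0.013 and 0.013 m and z of edge_left in the frame of file between -0.006 and 0.024 m).
3. the file is lifted clear where the stroke ended (not (contact force between file and rail above 0.05 N) and height (world z) of file above 0.109 m and x of edge_left in the frame of file between -0.04 and 0.06 m).
4. middle stroke begins: the blade touches the plate's top edge over edge_mid, which is more than 80 mm ahead of the heel (contact force between file and rail above 0.3 N and x of edge_mid in the frame of file above 0.08 m and y of edge_mid in the frame of file between -0.013 and 0.013 m and z of edge_mid in the frame of file between -0.006 and 0.024 m).
5. middle stroke ends: still touching there, edge_mid is less than 45 mm ahead of the heel (contact force between file and rail above 0.3 N and x of edge_mid in the frame of file between 0 and 0.045 m and y of edge_mid in the frame of file between -0.013 and 0.013 m and z of edge_mid in the frame of file between -0.006 and 0.024 m).
6. the file is lifted clear where the stroke ended (not (contact force between file and rail above 0.05 N) and height (world z) of file above 0.109 m and x of edge_mid in the frame of file between -0.04 and 0.06 m).
7. right stroke begins: the blade touches the plate's top edge over edge_right, which is more than 80 mm ahead of the heel (contact force between file and rail above 0.3 N and x of edge_right in the frame of file above 0.08 m and y of edge_right in the frame of file between -0.013 and 0.013 m and z of edge_right in the frame of file between -0.006 and 0.024 m).
8. right stroke ends: still touching there, edge_right is less than 45 mm ahead of the heel (contact force between file and rail above 0.3 N and x of edge_right in the frame of file between 0 and 0.045 m and y of edge_right in the frame of file between -0.013 and 0.013 m and z of edge_right in the frame of file between -0.006 and 0.024 m).
9. the file is lifted clear where the stroke ended (not (contact force between file and rail above 0.05 N) and height (world z) of file above 0.109 m and x of edge_right in the frame of file between -0.04 and 0.06 m).
10. the file lies on the table, let go, clear of the rail (height (world z) of file below 0.03 m and angle between file's own x axis and vertical between 1.4 and 1.74 rad and linear speed of file below 0.02 m/s and horizontal distance between file and rail above 0.1 m and not (contact force between file and the fingers above 0.05 N) and not (contact force between file and rail above 0.05 N)), for 0.2 s.
At the end, for the whole second after the job is handed in: Each hook present: a leg of an eye inside its loop, gate shut (under 0.12 rad), one hook per eye (hook origins over 70 mm apart), at rest, let go. The file lies flat on the table, let go, its heel over 100 mm from the rail's middle, not touching the rail (all of step 10 and value of joint each of gate_a, gate_b, gate_c below 0.12 rad and ((x of eye_left_L in the frame of hook_a between 0 and 0.068 m and y of eye_left_L in the frame of hook_a between -0.018 and 0.014 m and z of eye_left_L in the frame of hook_a between -0.03 and 0.05 m) or (x of eye_left_R in the frame of hook_a between 0 and 0.068 m and y of eye_left_R in the frame of hook_a between -0.018 and 0.014 m and z of eye_left_R in the frame of hook_a between -0.03 and 0.05 m) or (x of eye_mid_L in the frame of hook_a between 0 and 0.068 m and y of eye_mid_L in the frame of hook_a between -0.018 and 0.014 m and z of eye_mid_L in the frame of hook_a between -0.03 and 0.05 m) or (x of eye_mid_R in the frame of hook_a between 0 and 0.068 m and y of eye_mid_R in the frame of hook_a between -0.018 and 0.014 m and z of eye_mid_R in the frame of hook_a between -0.03 and 0.05 m) or (x of eye_right_L in the frame of hook_a between 0 and 0.068 m and y of eye_right_L in the frame of hook_a between -0.018 and 0.014 m and z of eye_right_L in the frame of hook_a between -0.03 and 0.05 m) or (x of eye_right_R in the frame of hook_a between 0 and 0.068 m and y of eye_right_R in the frame of hook_a between -0.018 and 0.014 m and z of eye_right_R in the frame of hook_a between -0.03 and 0.05 m)) and linear speed of each of hook_a, hook_b, hook_c below 0.02 m/s and not (contact force between hook_a and the fingers above 0.05 N) and ((x of eye_left_L in the frame of hook_b between 0 and 0.068 m and y of eye_left_L in the frame of hook_b between -0.018 and 0.014 m and z of eye_left_L in the frame of hook_b between -0.03 and 0.05 m) or (x of eye_left_R in the frame of hook_b between 0 and 0.068 m and y of eye_left_R in the frame of hook_b between -0.018 and 0.014 m and z of eye_left_R in the frame of hook_b between -0.03 and 0.05 m) or (x of eye_mid_L in the frame of hook_b between 0 and 0.068 m and y of eye_mid_L in the frame of hook_b between -0.018 and 0.014 m and z of eye_mid_L in the frame of hook_b between -0.03 and 0.05 m) or (x of eye_mid_R in the frame of hook_b between 0 and 0.068 m and y of eye_mid_R in the frame of hook_b between -0.018 and 0.014 m and z of eye_mid_R in the frame of hook_b between -0.03 and 0.05 m) or (x of eye_right_L in the frame of hook_b between 0 and 0.068 m and y of eye_right_L in the frame of hook_b between -0.018 and 0.014 m and z of eye_right_L in the frame of hook_b between -0.03 and 0.05 m) or (x of eye_right_R in the frame of hook_b between 0 and 0.068 m and y of eye_right_R in the frame of hook_b between -0.018 and 0.014 m and z of eye_right_R in the frame of hook_b between -0.03 and 0.05 m)) and not (contact force between hook_b and the fingers above 0.05 N) and ((x of eye_left_L in the frame of hook_c between 0 and 0.068 m and y of eye_left_L in the frame of hook_c between -0.018 and 0.014 m and z of eye_left_L in the frame of hook_c between -0.03 and 0.05 m) or (x of eye_left_R in the frame of hook_c between 0 and 0.068 m and y of eye_left_R in the frame of hook_c between -0.018 and 0.014 m and z of eye_left_R in the frame of hook_c between -0.03 and 0.05 m) or (x of eye_mid_L in the frame of hook_c between 0 and 0.068 m and y of eye_mid_L in the frame of hook_c between -0.018 and 0.014 m and z of eye_mid_L in the frame of hook_c between -0.03 and 0.05 m) or (x of eye_mid_R in the frame of hook_c between 0 and 0.068 m and y of eye_mid_R in the frame of hook_c between -0.018 and 0.014 m and z of eye_mid_R in the frame of hook_c between -0.03 and 0.05 m) or (x of eye_right_L in the frame of hook_c between 0 and 0.068 m and y of eye_right_L in the frame of hook_c between -0.018 and 0.014 m and z of eye_right_L in the frame of hook_c between -0.03 and 0.05 m) or (x of eye_right_R in the frame of hook_c between 0 and 0.068 m and y of eye_right_R in the frame of hook_c between -0.018 and 0.014 m and z of eye_right_R in the frame of hook_c between -0.03 and 0.05 m)) and not (contact force between hook_c and the fingers above 0.05 N) and horizontal distance between hook_a and hook_b above 0.07 m and horizontal distance between each of hook_a, hook_b and hook_c above 0.07 m).
It fails at once if the ink bottle is moved more than 30 mm (distance of ink_bottle from where it was at the start of the episode above 0.03 m).
It fails at once if the sanding block is moved more than 30 mm (distance of sanding_block from where it was at the start of the episode above 0.03 m).
Of hook_a, hook_b, hook_c only 2 to 3 are there at a start; the rules pass over those that are not, and their reading is None.
At some moment in a run one of hook_a, hook_b, hook_c, file may be knocked a few centimetres aside while the robot is not near it.
Once in a run the grip may slacken for a moment while it holds something.
It also fails if it takes over 208 s, if anything falls off the work surface, if the arm or the gripper's body presses on something with over 40 N, if the wrist force passes 120 N, or if a joint passes its speed limit or range.

## Working session

There is one attempt and no reset: what is moved stays moved. The work goes in short steps, Python scripts to look and compute and a tool call to move; the robot and the scene stay as the last step left them, time stands still between calls to the robot, and variables do not carry over. Pictures are saved under pics/ and viewed, at most 14 in all, crops included, and the job is handed in when it is done.

Besides the shell and the picture viewer there is one more tool, called by a JSON object that holds its "method" and its "body", one argument or row to a line. move_arm: Moves the arm, as the interface text tells. Its arguments: {"type":"object","properties":{"steps":{"type":"array"},"force":{"type":"number"}},"required":["steps"]}

```bash
ls; mkdir -p pics
python3 - <<'E'
from plant import arm
import cv2
print(arm.state())
for n in("side","top"):
    d=arm.get_image(n);cv2.imwrite(f"pics/{n}0.png",d["frame"][:,:,::-1]);print(n,d["mtx"],d["rvec"],d["tvec"])
E
```

```text
pics
{'t': 0.0, 'qpos': array([ 1.12460195e+00,  3.13460276e-01,  1.49845278e+00, -6.31491357e-06,
        1.33099706e+00, -2.23387461e-01]), 'qvel': array([-0.00075741,  0.00027343, -0.00098182,  0.00046093, -0.00010383,
        0.00114489]), 'effort': array([-1.05491807e-03, -4.12265146e+01, -2.59737647e+01, -2.39760302e-04,
        4.21865378e-03,  9.95796086e-06]), 'ee_pos': array([0.11591325, 0.51180815, 0.25572389]), 'eef_rot': array([ 1.11172399e-01,  9.93800918e-01, -6.23163066e-04, -2.13543268e-04]), 'ft_force': array([-0.08738326,  0.37677694, -0.00423017]), 'torque': array([-0.02752087,  0.02428116,  0.01162757]), 'grip_force': 0.0, 'grip_width': 0.9983385197540356}
side [[352.41741582   0.         250.76546775]
 [  0.         352.41741582 192.76302921]
 [  0.           0.           1.        ]] [ 1.95016783 -0.27899501  0.1610154 ] [-0.58386991  0.18661628  0.91774627]
top [[445.40226913   0.         257.93732082]
 [  0.         445.40226913 192.87971756]
 [  0.           0.           1.        ]] [ 2.20307529 -1.99585092  0.22168157] [1.20702755e-03 6.34228152e-01 1.27192344e+00]
```

View pics/side0.png

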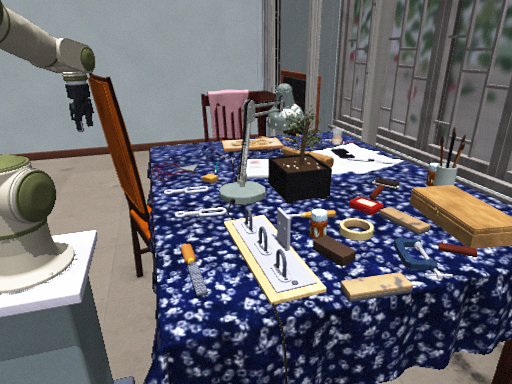

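View pics/top0.png

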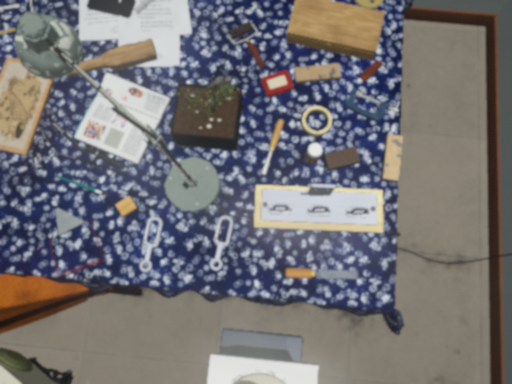

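The side picture shows the rail at (270,255), file at (192,270), two hooks at (187,190) and (200,212). In the top picture the rail is at (320,208), file at (320,273) with tip to the right, and two hooks at (150,245) and (222,243). The lamp base is at (192,185).

```bash
cat > h.py <<'E'
import numpy as np, cv2
from plant import arm
from scipy.spatial.transform import Rotation as Ro
def cam(n):
    d=arm.get_image(n); R=cv2.Rodrigues(np.array(d["rvec"]))[0]
    return d["frame"],np.array(d["mtx"]),R,np.array(d["tvec"]).ravel(),np.array(d["rvec"])
def ray(c,px,z):
    _,K,R,t,_r=c; px=np.atleast_2d(np.asarray(px,float))
    v=(R.T@np.linalg.inv(K)@np.c_[px,np.ones(len(px))].T).T; o=-R.T@t
    return o+v*((z-o[2])/v[:,2])[:,None]
def proj(c,P):
    return cv2.projectPoints(np.atleast_2d(np.asarray(P,float)),c[4],c[3],c[1],None)[0][:,0]
E
python3 - <<'E'
from h import *
c=cam("top"); print("cam o",-c[2].T@c[3])
f=c[0]
crop=f[165:295,130:400][:,:,::-1]
cv2.imwrite("pics/t1.png",cv2.resize(crop,None,fx=2.95,fy=2.95,interpolation=cv2.INTER_CUBIC))
hsv=cv2.cvtColor(f,cv2.COLOR_RGB2HSV)
for n,p,z in [("hookb tail",(216,265),.006),("file",(320,273),.01),("rail",(319,208),.012),("lamp",(192,185),0),("bottle",(316,150),.085),("blk",(341,158),.029)]:
    print(n,ray(c,p,z))
for p in [(318,205),(222,243),(150,245),(320,273),(285,273),(345,274)]: print(p,f[p[1],p[0]],hsv[p[1],p[0]])
E
```

```text
cam o [0.34083391 0.03779948 1.37928949]
hookb tail [[0.40840074 0.1699938  0.006     ]]
file [[ 0.4153844  -0.14667405  0.01      ]]
rail [[ 0.61450005 -0.12968088  0.012     ]]
lamp [[0.65132616 0.27646569 0.        ]]
bottle [[ 0.77809829 -0.09934205  0.085     ]]
blk [[ 0.77841112 -0.18581875  0.029     ]]
(318, 205) [177 181 189] [110  16 189]
(222, 243) [186 190 198] [110  15 198]
(150, 245) [196 200 208] [110  15 208]
(320, 273) [141 147 157] [109  26 157]
(285, 273) [126  94  71] [ 13 111 126]
(345, 274) [147 153 163] [109  25 163]
```

View pics/t1.png

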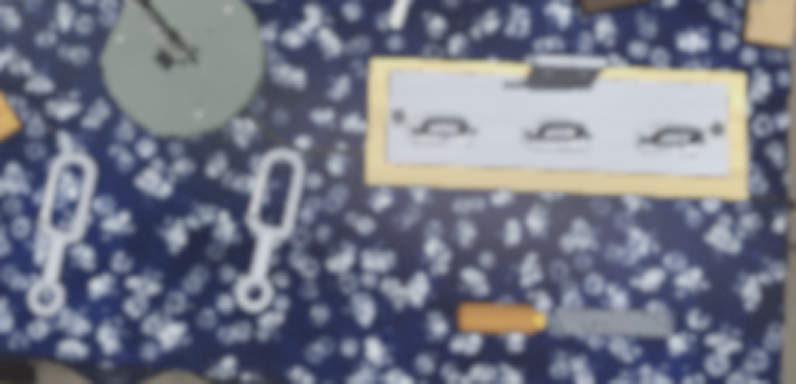

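The zoomed top view shows two hooks with tail rings toward the robot (crop (255,293) and (46,297)) and noses pointing away. The rail is tilted about 2 degrees, and the file's handle is at (500,318) with the blade to the right.

```bash
cat >> h.py <<'E'
def rail(c):
    "board contour -> origin xy, yaw (x axis dir)"
    h=cv2.cvtColor(c[0],cv2.COLOR_RGB2HSV)
    m=cv2.inRange(h,(18,60,130),(35,255,255))
    n,l,s,_=cv2.connectedComponentsWithStats(cv2.morphologyEx(m,cv2.MORPH_CLOSE,np.ones((3,3))))
    return h,m,l,s
E
python3 - <<'E'
from h import *
c=cam("top"); h,m,l,s=rail(c)
print([list(x) for x in s if x[4]>60])
hh=h[200:215,250:265]; print(c[0][228,300],h[228,300],h[210,257])
big=[i for i in range(1,len(s)) if s[i][4]>300 and 230<s[i][0]<300]
for i in big:
    cn=max(cv2.findContours((l==i).astype(np.uint8),0,1)[0],key=cv2.contourArea)[:,0]
    P=ray(c,cn,.012)[:,:2].astype(np.float32); r=cv2.minAreaRect(P); print(r)
v=np.zeros((130*4,270*4,3),np.uint8)
f=c[0]
silv=cv2.inRange(h,(95,0,150),(125,45,255))
out=[]
for (a,b) in ((132,205),(200,205)):
    cr=f[b:b+75,a:a+50][:,:,::-1]; out.append(cv2.resize(cr,None,fx=8,fy=8,interpolation=cv2.INTER_CUBIC))
cv2.imwrite("pics/hooks.png",np.hstack(out))
n,L,S,C=cv2.connectedComponentsWithStats(silv)
print([(i,list(x)) for i,x in enumerate(S) if x[4]>80])
E
```

```text
[[np.int32(0), np.int32(0), np.int32(512), np.int32(384), np.int32(188282)], [np.int32(289), np.int32(0), np.int32(94), np.int32(51), np.int32(3564)], [np.int32(90), np.int32(57), np.int32(18), np.int32(10), np.int32(70)], [np.int32(296), np.int32(64), np.int32(43), np.int32(17), np.int32(458)], [np.int32(0), np.int32(72), np.int32(43), np.int32(68), np.int32(1876)], [np.int32(301), np.int32(107), np.int32(30), np.int32(28), np.int32(248)], [np.int32(270), np.int32(120), np.int32(13), np.int32(31), np.int32(144)], [np.int32(383), np.int32(135), np.int32(21), np.int32(46), np.int32(660)], [np.int32(254), np.int32(187), np.int32(129), np.int32(46), np.int32(852)], [np.int32(116), np.int32(197), np.int32(20), np.int32(18), np.int32(217)]]
[197 186 161] [ 21  47 197] [ 23  62 221]
((1.2895830869674683, -0.1438901722431183), (0.3058426082134247, 0.19892016053199768), 83.1234130859375)
((1.074384331703186, -0.09135476499795914), (0.04637831076979637, 0.14220808446407318), 13.454660415649414)
((0.6101444959640503, -0.12738415598869324), (0.12459290027618408, 0.3983604609966278), 2.794367551
[... 851 characters left out ...]
10), np.int32(25), np.int32(69), np.int32(720)]), (377, [np.int32(209), np.int32(215), np.int32(30), np.int32(56), np.int32(529)]), (420, [np.int32(66), np.int32(239), np.int32(16), np.int32(10), np.int32(93)]), (427, [np.int32(320), np.int32(239), np.int32(11), np.int32(11), np.int32(83)]), (428, [np.int32(369), np.int32(238), np.int32(12), np.int32(13), np.int32(83)]), (463, [np.int32(260), np.int32(258), np.int32(15), np.int32(11), np.int32(101)]), (470, [np.int32(319), np.int32(262), np.int32(44), np.int32(25), np.int32(399)]), (486, [np.int32(179), np.int32(272), np.int32(14), np.int32(11), np.int32(84)]), (517, [np.int32(288), np.int32(343), np.int32(11), np.int32(18), np.int32(104)])]
```

View pics/hooks.png

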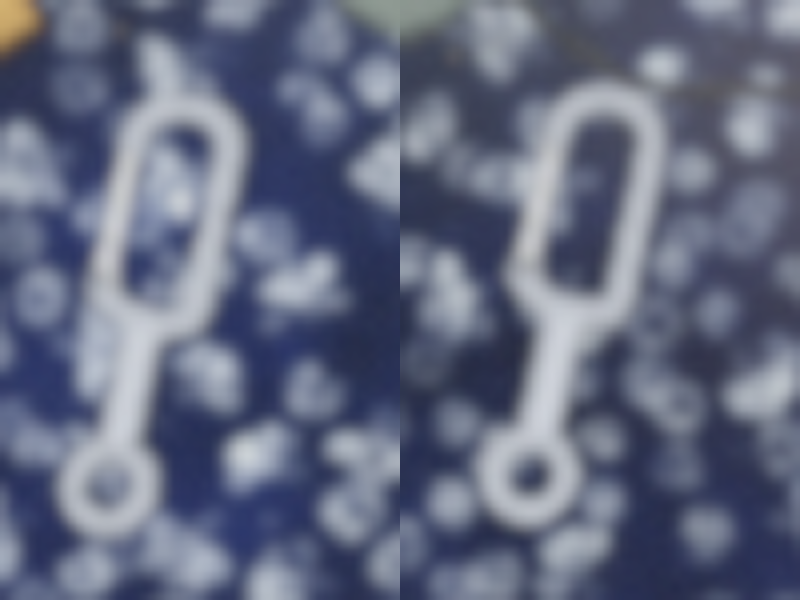

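Both hooks have their thinner gate bar on the image left (+y). The left hook's apex is at crop (190,92) and its ring centre at (108,486). The right hook's apex is at (608,80) and its ring centre at (530,478).

Run:
```python
from h import *
c=cam("top"); f=c[0]; h=cv2.cvtColor(f,cv2.COLOR_RGB2HSV)
def g(p,a,b): return [(p[0]+.5)/8-.5+a,(p[1]+.5)/8-.5+b]
for n,A,B,a in(("L",(190,92),(98,537),132),("R",(608-400,80),(519-400,529),200)):
    P=ray(c,[g(A,a,205),g(B,a,205)],.008)[:,:2]; d=P[0]-P[1]; L=np.linalg.norm(d); u=d/L; nrm=np.array([-u[1],u[0]])
    o=P.mean(0)+.00875*u+.002*nrm
    print(n,"len",L,"origin",o,"yaw",np.degrees(np.arctan2(u[1],u[0])),"shank",o-.042*u-.002*nrm)
# file
m=cv2.inRange(h,(5,90,80),(22,255,255)); m[:255]=0; m[290:]=0; m[:,:270]=0; m[:,330:]=0
P=ray(c,cv2.findNonZero(m)[:,0],.012)[:,:2].astype(np.float32); print("handle",cv2.minAreaRect(P),P.mean(0))
m=cv2.inRange(h,(100,5,100),(120,60,200)); m=cv2.morphologyEx(m,cv2.MORPH_OPEN,np.ones((5,5))); m[:262]=0;m[285:]=0;m[:,:310]=0;m[:,365:]=0
P=ray(c,cv2.findNonZero(m)[:,0],.010)[:,:2].astype(np.float32); print("blade",cv2.minAreaRect(P),P.mean(0))
# side view crop of rail
d=cam("side"); cv2.imwrite("pics/s1.png",cv2.resize(d[0][195:305,165:330][:,:,::-1],None,fx=4.8,fy=4.8,interpolation=cv2.INTER_CUBIC))
# predict rail
o=np.array([.6101,-.1274]);
for y in(2.2,2.8):
    a=np.radians(y);X=np.array([np.cos(a),np.sin(a)]);Y=np.array([-X[1],X[0]])
    Q=[np.r_[o+x*X+yy*Y,z] for x,yy,z in((-.01,.12,.08),(-.01,0,.08),(-.01,-.12,.08),(.048,.035,.112),(.048,-.035,.112),(-.0675,.2,.012),(-.0675,-.2,.012),(.0675,.2,.012),(.0675,-.2,.012))]
    print(y,(proj(d,Q)-[165,195]).__mul__(4.8).round(0).tolist()); print((proj(c,Q)-[130,165]).__mul__(2.95).round(0).tolist())
```

```text
L len 0.17287868669219342 origin [0.46201069 0.38207881] yaw -3.1189809597820584 shank [0.41996408 0.38236698]
R len 0.1754370145297921 origin [0.48720454 0.16683134] yaw -4.553345855865454 shank [0.44517833 0.16817192]
handle ((0.4106856882572174, -0.08450063318014145), (0.026824964210391045, 0.08780447393655777), 5.641263961791992) [ 0.41002434 -0.08188508]
blade ((0.42133939266204834, -0.18741890788078308), (0.1515042930841446, 0.0609784759581089), 78.93072509765625) [ 0.4201544  -0.19009544]
2.2 [[396.0, 63.0], [461.0, 151.0], [544.0, 263.0], [538.0, 57.0], [587.0, 110.0], [277.0, 121.0], [489.0, 508.0], [472.0, 90.0], [761.0, 445.0]]
[[445.0, 121.0], [564.0, 128.0], [683.0, 135.0], [535.0, 63.0], [605.0, 67.0], [362.0, 183.0], [744.0, 206.0], [370.0, 58.0], [744.0, 80.0]]
2.8 [[394.0, 63.0], [461.0, 152.0], [547.0, 263.0], [537.0, 57.0], [587.0, 109.0], [274.0, 122.0], [494.0, 508.0], [469.0, 90.0], [764.0, 443.0]]
[[445.0, 122.0], [564.0, 128.0], [683.0, 134.0], [534.0, 63.0], [605.0, 67.0], [363.0, 185.0], [745.0, 204.0], [370.0, 60.0], [744.0, 78.0]]
```

View pics/s1.png

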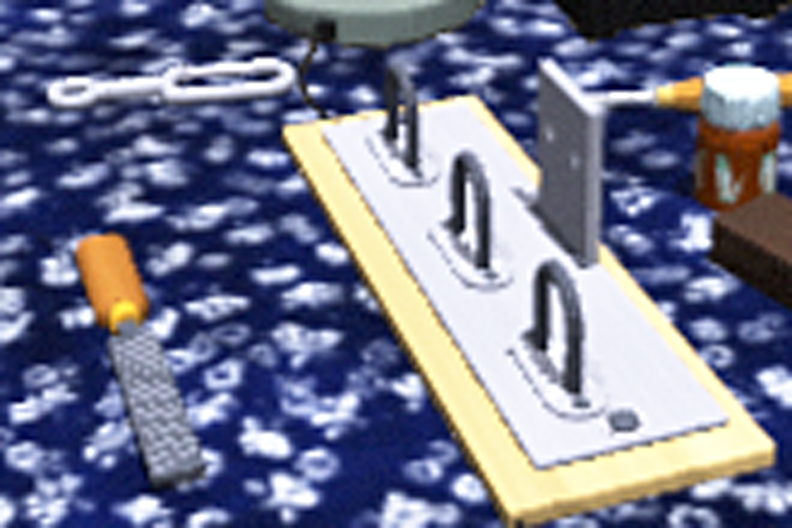

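The side view shows the crowns at (400,66), (469,152) and (556,262) and the plate at (570,160). That is offset a few px from my prediction, so I'll fit the board's edges properly.

```bash
cat >> h.py <<'E'
def edgefit(c,p,q,z,half=7):
    "fit world line near p-q (xy at height z) on strongest yellow step; returns centre & direction pts in px"
    g=cv2.GaussianBlur(c[0].astype(np.float32),(0,0),.7); y=g[:,:,0]-g[:,:,2]
    P=proj(c,[[*p,z],[*q,z]]); d=P[1]-P[0]; L=np.linalg.norm(d); d/=L; n=np.array([-d[1],d[0]])
    s=np.arange(-half,half+.01,.25); pts=[]
    for t in np.linspace(.06,.94,60)*L:
        X=(P[0]+t*d)[None]+s[:,None]*n
        v=cv2.remap(y,X[:,0].astype(np.float32)[None],X[:,1].astype(np.float32)[None],1)[0]
        G=np.abs(np.gradient(v)); G2=np.gradient(v); yield_=X,v,G2
        pts.append((X,v))
    return P,d,n,s,pts
def outer(c,p,q,z,sign,half=7):
    P,d,n,s,pts=edgefit(c,p,q,z,half); out=[]
    for X,v in pts:
        G=np.gradient(v)*sign; i=int(G.argmax())
        if G[i]>2: 
            w=np.clip(G[max(0,i-4):i+5],0,None); out.append((X[max(0,i-4):i+5]*w[:,None]).sum(0)/w.sum())
    W=ray(c,out,z)[:,:2]
    l=cv2.fitLine(W.astype(np.float32),cv2.DIST_HUBER,0,.001,.001).ravel()
    r=np.abs((W-l[2:])@np.array([-l[1],l[0]])); k=r<np.percentile(r,75)
    l=cv2.fitLine(W[k].astype(np.float32),cv2.DIST_HUBER,0,.001,.001).ravel()
    return l,len(out),np.median(r)
E
python3 - <<'E'
from h import *
o=np.array([.611,-.129]); a=np.radians(1.2);X=np.array([np.cos(a),np.sin(a)]);Y=np.array([-X[1],X[0]])
C=lambda x,y:o+x*X+y*Y
for n in("top","side"):
    c=cam(n)
    for nm,p,q in(("near",(-.0675,.2),(-.0675,-.2)),("far",(.0675,.2),(.0675,-.2)),("left",(-.0675,.2),(.0675,.2)),("right",(-.0675,-.2),(.0675,-.2))):
        for z in((.012,.0) if nm in("near","right") else (.012,)):
          P=proj(c,[[*C(*p),z],[*C(*q),z]]);d=P[1]-P[0];nn=np.array([-d[1],d[0]])
          ctr=proj(c,[[*o,z]])[0]; sg=np.sign((ctr-P[0])@nn)
          l,k,r=outer(c,C(*p),C(*q),z,sg)
          ang=np.degrees(np.arctan2(l[1],l[0]))
          # position at middle of edge: intersect with line thru o
          if nm in("near","far"): t=(o[1]-l[3])/l[1]; pos=l[2]+t*l[0]
          else: t=(o[0]-l[2])/l[0]; pos=l[3]+t*l[1]
          print(n,nm,z,"ang",ang.round(2),"pos",pos.round(4),k,r.round(4))
c=cam("top"); print("file",ray(c,[[357.5,274.5],[285.6,272.1]],.009))
d=cam("side")
for px in ((80+ (147-80)/2,0),): pass
g=lambda x,y:[x/4.8+165,y/4.8+195]
print("file side tip,end",ray(d,[g(177,476),g(102,240)],.009))
print("bottle side", ray(d,[g(738,200)],0.0))
E
```

```text
top near 0.012 ang -86.74 pos 0.5455 60 0.0009
top near 0.0 ang -86.9 pos 0.547 60 0.0009
top far 0.012 ang -86.9 pos 0.6851 52 0.0007
top left 0.012 ang 3.3 pos 0.0756 60 0.0008
top right 0.012 ang 3.72 pos -0.3301 60 0.0006
top right 0.0 ang 2.16 pos -0.3339 59 0.0008
side near 0.012 ang -86.73 pos 0.5415 60 0.0005
side near 0.0 ang -86.82 pos 0.5469 60 0.0005
side far 0.012 ang -86.88 pos 0.6815 55 0.0003
side left 0.012 ang 3.8 pos 0.0709 58 0.0008
side right 0.012 ang 3.34 pos -0.3418 60 0.0004
side right 0.0 ang 3.28 pos -0.3286 60 0.0004
file [[ 0.42214422 -0.26021017  0.009     ]
 [ 0.40786371 -0.0427939   0.009     ]]
file side tip,end [[ 0.42031732 -0.26345682  0.009     ]
 [ 0.4092921  -0.04156554  0.009     ]]
bottle side [[ 0.78501555 -0.0943397   0.        ]]
```

```bash
cat >> h.py <<'E'
O=np.array([.615,-.1285]); YAW=3.2
def R2W(x,y):
    a=np.radians(YAW); return O+x*np.array([np.cos(a),np.sin(a)])+y*np.array([-np.sin(a),np.cos(a)])
def tgt(yaw,pitch=0):
    "tool down, tool x at world yaw (deg)"
    a=np.radians(yaw); x=np.array([np.cos(a),np.sin(a),0]); z=np.array([0,0,-1.]); return np.c_[x,np.cross(z,x),z]
def go(p,yaw,lab="",frm=None):
    "shift mm / rotvec deg in tool axes from frm=(pos,yaw) (default: measured) to p,yaw"
    s=arm.state()
    if frm is None: p0,R0=np.array(s["ee_pos"]),Ro.from_quat(s["eef_rot"]).as_matrix()
    else: p0,R0=np.array(frm[0]),tgt(frm[1])
    d=R0.T@(np.array(p)-p0)*1e3; r=Ro.from_matrix(R0.T@tgt(yaw)).as_rotvec(degrees=True)
    print(lab,d.round(1),r.round(2))
def tri(c1,p1,c2,p2):
    P=cv2.triangulatePoints(c1[1]@np.c_[c1[2],c1[3]],c2[1]@np.c_[c2[2],c2[3]],np.float64(p1).reshape(2,1),np.float64(p2).reshape(2,1)); return (P[:3]/P[3]).ravel()
E
python3 - <<'E'
from h import *
c=cam("top"); d=cam("side")
print("side cam",-d[2].T@d[3])
Q=[np.r_[R2W(-.01,y),.0845] for y in(.12,0,-.12)]
print(((proj(d,Q)-[165,195])*4.8).round(0).tolist(),((proj(c,Q)-[130,165])*2.95).round(0).tolist())
Q=[np.r_[R2W(x,y),.112] for x,y in((.044,.035),(.044,-.035))]; print("plate",((proj(d,Q)-[165,195])*4.8).round(0).tolist())
for s in((92,76),(112,82),(150,222)):
    for t in((5,276),(80,290),(140,291),(5,325)):
        P=tri(c,t,d,s); e=np.abs(proj(c,[P])[0]-t).sum()+np.abs(proj(d,[P])[0]-s).sum(); print(s,t,P.round(3),e.round(1))
go([.4117,-.0969,.15],93.4,"file above")
E
```

```text
side cam [ 0.36262404 -0.9058513   0.51567932]
[[401.0, 57.0], [471.0, 144.0], [559.0, 254.0]] [[447.0, 118.0], [566.0, 123.0], [686.0, 128.0]]
plate [[538.0, 57.0], [590.0, 110.0]]
(92, 76) (5, 276) [0.261 0.546 0.444] 64.2
(92, 76) (80, 290) [0.262 0.389 0.447] 53.1
(92, 76) (140, 291) [0.274 0.266 0.454] 53.5
(92, 76) (5, 325) [0.202 0.54  0.427] 22.8
(112, 82) (5, 276) [0.285 0.573 0.406] 36.0
(112, 82) (80, 290) [0.283 0.406 0.416] 26.5
(112, 82) (140, 291) [0.294 0.278 0.427] 27.7
(112, 82) (5, 325) [0.225 0.562 0.398] 3.9
(150, 222) (5, 276) [ 0.291  1.047 -0.437] 7.2
(150, 222) (80, 290) [ 0.287  0.668 -0.252] 1.1
(150, 222) (140, 291) [ 0.304  0.424 -0.133] 1.5
(150, 222) (5, 325) [ 0.18   1.007 -0.412] 34.6
file above [-422.9 -528.5  106.3] [-0.    0.   73.83]
```

{"method": "move_arm", "body": {
  "steps": [
    [-423,-528,106,0,0,73.8,60],
    [-423,-528,106,0,0,73.8,60],
    [-423,-528,106,0,0,73.8,60],
    [-423,-528,106,0,0,73.8,60],
    [-423,-528,106,0,0,73.8,60],
    [-423,-528,106,0,0,73.8,60],
    [-423,-528,106,0,0,73.8,60],
    [-423,-528,106,0,0,73.8,60],
    [-423,-528,106,0,0,73.8,60],
    [-423,-528,106,0,0,73.8,60]
  ],
  "force": 60
}}

```text
t: 1.85
ee_pos: [0.3867, -0.0455, 0.1595]
eef_rot: [0.686, 0.728, 0.0, 0.001]
ft_force: [1.3, 1.3, 1.0]
grip_width: 0.702
grip_force: 0.0
```

{"method": "move_arm", "body": {
  "steps": [
    [0,0,0,0,0,0,60],
    [0,0,0,0,0,0,60],
    [0,0,0,0,0,0,60],
    [0,0,0,0,0,0,60]
  ]
}}

```text
t: 2.35
ee_pos: [0.386, -0.0425, 0.1598]
eef_rot: [0.685, 0.729, 0.0, 0.0]
ft_force: [-0.1, 0.2, 0.9]
grip_width: 0.703
grip_force: 0.0
```

Run:
```python
from h import *
s=arm.state(); print(s["qpos"],s["ee_pos"],s["grip_width"])
c=cam("top"); h=cv2.cvtColor(c[0],cv2.COLOR_RGB2HSV)
m=cv2.inRange(h,(5,90,80),(22,255,255)); print("orange",[m[y0:y1,x0:x1].sum()//255 for x0,x1,y0,y1 in((270,330,255,290),)])
cv2.imwrite("pics/t2.png",cv2.resize(c[0][165:295,130:400][:,:,::-1],None,fx=2.95,fy=2.95,interpolation=cv2.INTER_CUBIC))
go([.4117,-.0969,.15],93.4,"above"); go([.4117,-.0969,.029],93.4,"grasp")
```

```text
[-4.13813974e-01  1.28009626e-01  2.01004732e+00 -1.74898385e-07
  1.00291888e+00 -4.75366335e-01] [ 0.38595428 -0.04247943  0.15983109] 0.7030457122863982
orange [np.uint64(0)]
above [-55.8  22.3   9.8] [0.03 0.01 0.12]
grasp [-55.7  22.3 130.8] [0.03 0.01 0.12]
```

View pics/t2.png

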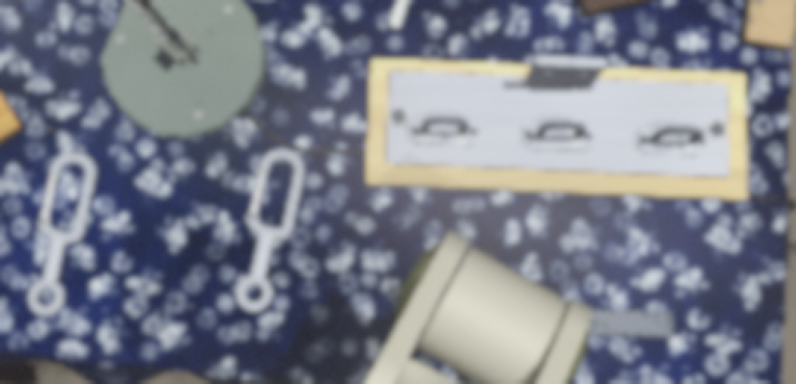

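The arm occludes the handle, while the hooks and the blade (tip (671,323)) are unchanged. Going down onto the handle.

{"method": "move_arm", "body": {
  "steps": [
    [-56,22,10,0,0,0,60],
    [-56,22,10,0,0,0,60],
    [-56,22,50,0,0,0,60],
    [-56,22,90,0,0,0,60],
    [-56,22,115,0,0,0,60],
    [-56,22,129,0,0,0,60],
    [-56,22,129,0,0,0,60],
    [-56,22,129,0,0,0,60]
  ]
}}

```text
t: 3.4
ee_pos: [0.4119, -0.0979, 0.0314]
eef_rot: [0.685, 0.728, 0.0, 0.001]
ft_force: [0.7, 0.2, 0.1]
grip_width: 0.707
grip_force: 0.0
```

Run:
```python
from h import *
d=cam("side"); s=arm.state(); print(s["ee_pos"],s["ft_force"])
cv2.imwrite("pics/s2.png",cv2.resize(d[0][195:305,145:280][:,:,::-1],None,fx=5,fy=5,interpolation=cv2.INTER_CUBIC))
```

```text
[ 0.4118493  -0.09798784  0.03142655] [0.05985846 0.01713131 0.48877049]
```

View pics/s2.png

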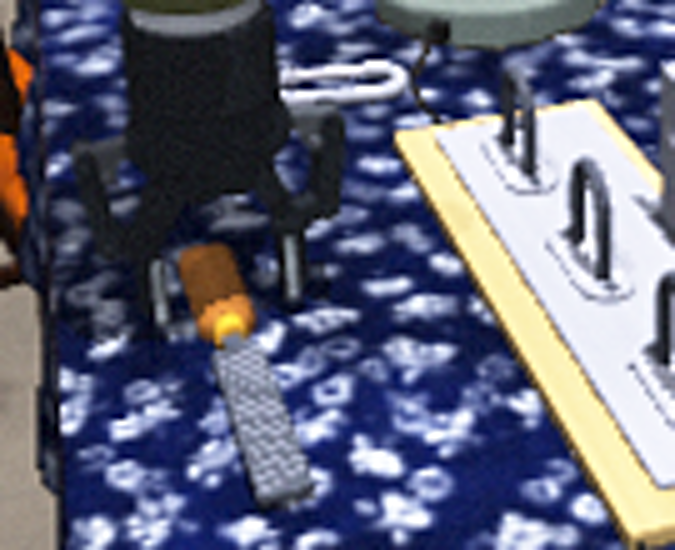

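The fingers straddle the handle at about (215,300) with clearance on both sides. Closing.

{"method": "move_arm", "body": {
  "steps": [
    [0,0,3,0,0,0,15],
    [0,0,3,0,0,0,15],
    [0,0,3,0,0,0,15],
    [0,0,3,0,0,0,15],
    [0,0,3,0,0,0,15],
    [0,0,3,0,0,0,15]
  ],
  "force": 90
}}

```text
t: 4.2
ee_pos: [0.4115, -0.0979, 0.0281]
eef_rot: [0.686, 0.728, 0.0, 0.0]
ft_force: [-2.0, 1.1, 8.1]
grip_width: 0.322
grip_force: 89.5
```

Run:
```python
from h import *
s=arm.state(); p=s["ee_pos"]; print(p,s["grip_width"]*85.4)
# lift, then filing start: heel offset from TCP: file x of TCP=-.045
R=Ro.from_quat(s["eef_rot"]).as_matrix(); print(R.round(3))
go([.40,-.12,.20],93.4,"lift"); go([.40,-.10,.20],183.2,"lift+turn")
for n,y in(("L",.022),("M",0),("R",-.022)):
    e=R2W(.048,y); print(n,e)
```

```text
[ 0.41145546 -0.09785934  0.02807258] 27.4753795522313
[[-0.06   0.998  0.   ]
 [ 0.998  0.06  -0.   ]
 [-0.     0.    -1.   ]]
lift [ -21.4  -12.7 -171.9] [0.01 0.01 0.03]
lift+turn [  -1.5  -11.5 -171.9] [ 0.000e+00  2.000e-02 -8.977e+01]
L [ 0.66169708 -0.10385487]
M [ 0.66292516 -0.12582057]
R [ 0.66415323 -0.14778626]
```

{"method": "move_arm", "body": {
  "steps": [
    [0,0,-60,0,0,0,15],
    [0,0,-120,0,0,0,15],
    [0,-10,-170,0,0,-10,15],
    [0,-10,-170,0,0,-20,15],
    [0,-10,-170,0,0,-30,15],
    [0,-10,-170,0,0,-40,15],
    [0,-10,-170,0,0,-50,15],
    [0,-10,-170,0,0,-60,15],
    [0,-10,-170,0,0,-70,15],
    [0,-10,-170,0,0,-80,15]
  ]
}}

```text
t: 5.45
ee_pos: [0.4011, -0.0983, 0.1974]
eef_rot: [0.054, 0.999, 0.0, -0.0]
ft_force: [0.1, -0.1, -1.9]
grip_width: 0.326
grip_force: 89.9
```

{"method": "move_arm", "body": {
  "steps": [
    [0,0,0,0,0,-9.8,15],
    [0,0,0,0,0,-9.8,15],
    [0,0,0,0,0,-9.8,15]
  ]
}}

```text
t: 5.82
ee_pos: [0.4013, -0.0984, 0.1975]
eef_rot: [-0.027, 1.0, 0.0, -0.0]
ft_force: [-0.4, -0.8, -1.5]
grip_width: 0.324
grip_force: 89.9
```

Run:
```python
from h import *
s=arm.state(); p=s["ee_pos"]; print(p,s["grip_width"]*85.4,s["qpos"],s["ft_force"],s["torque"])
c=cam("top"); d=cam("side")
cv2.imwrite("pics/s3.png",np.vstack([cv2.resize(d[0][120:240,120:330][:,:,::-1],None,fx=3,fy=3),cv2.resize(c[0][190:270,210:420][:,:,::-1],None,fx=3,fy=3)]))
go([.40,-.10,.20],183.2,"lift+turn")
```

```text
[ 0.4013031  -0.09840697  0.19750966] 27.659709451600317 [-5.25797586e-01  1.28053585e-01  1.89503356e+00  3.35374232e-06
  1.11871605e+00 -2.14970266e+00] [-0.37325839 -0.80487508 -1.49287009] [ 0.02303093  0.07025461 -0.0179189 ]
lift+turn [ 1.4 -1.5 -2.5] [ 0.   -0.   -0.08]
```

View pics/s3.png

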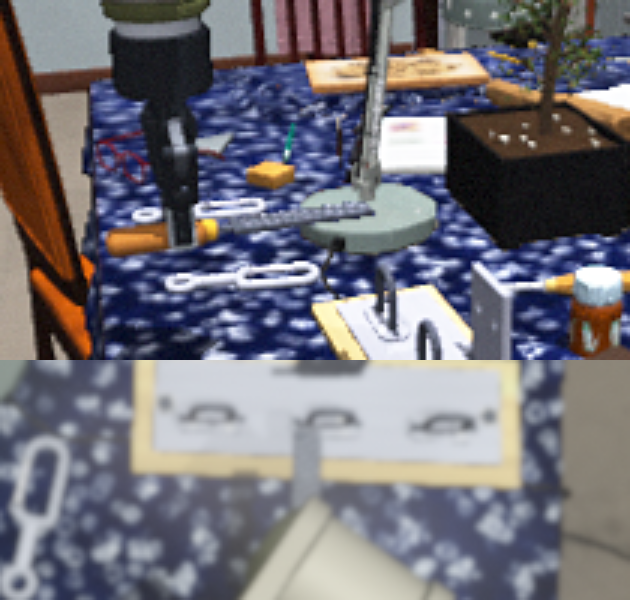

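The file is held level, pointing along the rail's +x, with the blade from (215,228) to (372,210) in the side view and its tip at crop (307,425) in the top view. I'll check the tip, then approach the left stroke.

```bash
cat >> h.py <<'E'
GX=.044
def stroke(y,f,z):
    a=np.radians(YAW); return np.r_[R2W(.048,y)-(f+GX)*np.array([np.cos(a),np.sin(a)]),z]
E
python3 - <<'E'
from h import *
c=cam("top"); print("tip",ray(c,[[210+307/3,190+65/3]],.178)); p=arm.state()["ee_pos"]; a=np.radians(3.3); print(p[:2]+.164*np.array([np.cos(a),np.sin(a)]))
go(stroke(.022,.105,.16),183.2,"above L"); go(stroke(.022,.105,.138),183.2,"L")
E
```

```text
tip [[ 0.56928543 -0.09187748  0.178     ]]
[ 0.56507216 -0.08898956]
above L [-110.7  -19.8   37.5] [ 0.   -0.01 -0.06]
L [-110.7  -19.8   59.5] [ 0.   -0.01 -0.06]
```

{"method": "move_arm", "body": {
  "steps": [
    [-60,-10,20,0,0,0,15],
    [-111,-20,37,0,0,0,15],
    [-111,-20,37,0,0,0,15],
    [-111,-20,50,0,0,0,15],
    [-111,-20,58,0,0,0,15],
    [-111,-20,60,0,0,0,15],
    [-111,-20,62,0,0,0,15],
    [-111,-20,62,0,0,0,15]
  ]
}}

```text
t: 6.98
ee_pos: [0.5133, -0.1122, 0.1358]
eef_rot: [-0.028, 1.0, -0.0, 0.0]
ft_force: [0.3, 0.1, -1.6]
grip_width: 0.33
grip_force: 93.7
```

Run:
```python
from h import *
s=arm.state(); print(s["ee_pos"],s["ft_force"],s["torque"],s["grip_width"]*85.4)
go(stroke(.022,.105,.134),183.2,"L start"); go(stroke(.022,.03,.134),183.2,"L end")
d=cam("side"); cv2.imwrite("pics/s4.png",cv2.resize(d[0][170:270,180:330][:,:,::-1],None,fx=5,fy=5,interpolation=cv2.INTER_CUBIC))
```

```text
[ 0.51330061 -0.11220604  0.13579121] [ 0.30690922  0.08255565 -1.62986915] [-0.0518399   0.0054928  -0.03588415] 28.200959838913537
L start [0.4 0.1 1.8] [-0.01  0.02  0.03]
L end [-74.6   0.    1.8] [-0.01  0.02  0.03]
```

View pics/s4.png

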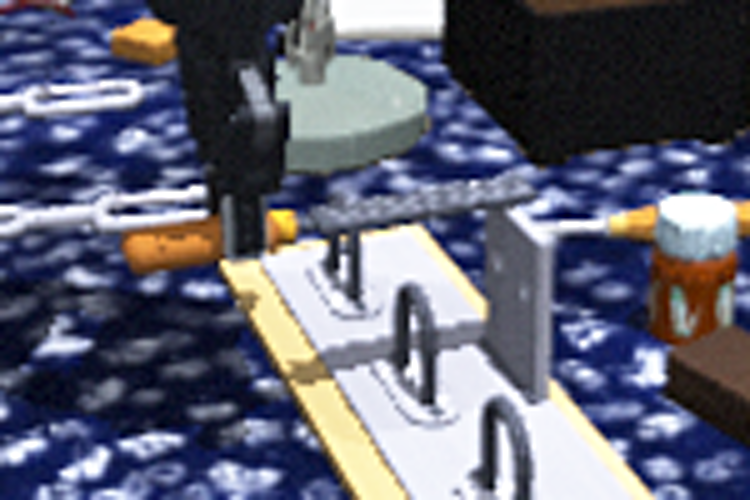

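The blade is over the left part of the plate with its tip just past it at (530,188), and nearly touching. Lower gently.

{"method": "move_arm", "body": {
  "steps": [
    [0,0,1,0,0,0,15],
    [0,0,2,0,0,0,15],
    [0,0,3,0,0,0,15],
    [0,0,3,0,0,0,15],
    [0,0,3,0,0,0,15]
  ]
}}

```text
t: 7.65
ee_pos: [0.5134, -0.1122, 0.1327]
eef_rot: [-0.028, 1.0, -0.0, 0.0]
ft_force: [-0.5, -0.5, 0.9]
grip_width: 0.323
grip_force: 94.0
```

{"method": "move_arm", "body": {
  "steps": [
    [0,0,1,0,0,0,15],
    [0,0,1,0,0,0,15],
    [-10,0,1,0,0,0,15],
    [-20,0,1,0,0,0,15],
    [-30,0,1,0,0,0,15],
    [-40,0,1,0,0,0,15],
    [-50,0,1,0,0,0,15],
    [-60,0,1,0,0,0,15],
    [-70,0,1,0,0,0,15],
    [-76,0,1,0,0,0,15]
  ]
}}

```text
t: 8.9
ee_pos: [0.5899, -0.1079, 0.1322]
eef_rot: [-0.028, 1.0, -0.0, 0.0]
ft_force: [-7.5, -0.4, 11.0]
grip_width: 0.324
grip_force: 95.1
```

Run:
```python
from h import *
s=arm.state(); print(s["ee_pos"],s["ft_force"],s["torque"],s["grip_width"]*85.4)
go(stroke(.022,.03,.134),183.2,"L end")
d=cam("side"); cv2.imwrite("pics/s5.png",cv2.resize(d[0][170:270,180:330][:,:,::-1],None,fx=4,fy=4,interpolation=cv2.INTER_CUBIC))
```

```text
[ 0.58994352 -0.10794156  0.13222921] [-7.4755649  -0.37246108 10.98411443] [-0.04447957  0.48238367 -0.04074825] 27.67709410222909
L end [ 2.1  0.1 -1.8] [-0.03  0.01  0.05]
```

View pics/s5.png

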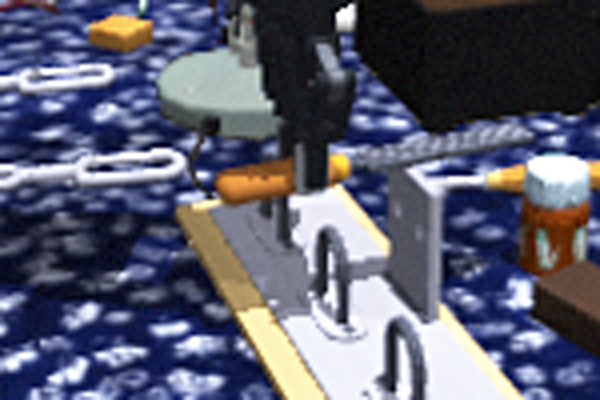

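The file is at the stroke's end, with the plate near the blade's heel at (400,170) and about 12 N. Lifting, then back for the middle stroke.

{"method": "move_arm", "body": {
  "steps": [
    [0,0,-12,0,0,0,15],
    [0,0,-25,0,0,0,15],
    [0,0,-30,0,0,0,15],
    [0,0,-30,0,0,0,15],
    [40,-11,-30,0,0,0,15],
    [76,-22,-30,0,0,0,15],
    [76,-22,-30,0,0,0,15],
    [76,-22,-15,0,0,0,15],
    [76,-22,-5,0,0,0,15],
    [76,-22,-2,0,0,0,15]
  ]
}}

```text
t: 10.2
ee_pos: [0.5147, -0.1338, 0.1324]
eef_rot: [-0.028, 1.0, 0.0, -0.001]
ft_force: [-1.9, 0.8, 1.5]
grip_width: 0.325
grip_force: 94.1
```

{"method": "move_arm", "body": {
  "steps": [
    [0,0,1,0,0,0,15],
    [0,0,2,0,0,0,15],
    [0,0,2,0,0,0,15],
    [0,0,2,0,0,0,15]
  ]
}}

```text
t: 10.7
ee_pos: [0.5148, -0.1341, 0.1319]
eef_rot: [-0.028, 1.0, -0.0, 0.0]
ft_force: [0.1, 1.2, 1.9]
grip_width: 0.324
grip_force: 94.2
```

Run:
```python
from h import *
s=arm.state(); print(s["ee_pos"],s["ft_force"],s["torque"],s["grip_width"]*85.4)
go(stroke(0,.105,.133),183.2,"M start")
```

```text
[ 0.51484646 -0.13408989  0.13186498] [0.05664352 1.18142941 1.92353018] [ 0.29810654 -0.44164781  0.17530821] 27.638243763852273
M start [ 0.7 -0.  -1.1] [-0.02  0.05  0.04]
```

{"method": "move_arm", "body": {
  "steps": [
    [-10,0,0,0,0,0,15],
    [-20,0,0,0,0,0,15],
    [-30,0,0,0,0,0,15],
    [-40,0,0,0,0,0,15],
    [-50,0,0,0,0,0,15],
    [-60,0,0,0,0,0,15],
    [-70,0,0,0,0,0,15],
    [-75,0,0,0,0,0,15],
    [-75,0,0,0,0,0,15]
  ]
}}

```text
t: 11.82
ee_pos: [0.5906, -0.13, 0.1324]
eef_rot: [-0.028, 1.0, -0.0, 0.001]
ft_force: [-3.2, -0.1, 7.8]
grip_width: 0.322
grip_force: 95.0
```

{"method": "move_arm", "body": {
  "steps": [
    [0,0,-12,0,0,0,15],
    [0,0,-25,0,0,0,15],
    [0,0,-30,0,0,0,15],
    [0,0,-30,0,0,0,15],
    [40,-11,-30,0,0,0,15],
    [75,-22,-30,0,0,0,15],
    [75,-22,-30,0,0,0,15],
    [75,-22,-15,0,0,0,15],
    [75,-22,-5,0,0,0,15],
    [75,-22,-2,0,0,0,15]
  ]
}}

```text
t: 13.08
ee_pos: [0.516, -0.1557, 0.1324]
eef_rot: [-0.029, 1.0, 0.0, -0.001]
ft_force: [-0.6, -0.2, 1.4]
grip_width: 0.32
grip_force: 94.1
```

{"method": "move_arm", "body": {
  "steps": [
    [0,0,1,0,0,0,15],
    [0,0,2,0,0,0,15],
    [0,0,2,0,0,0,15],
    [0,0,2,0,0,0,15]
  ]
}}

```text
t: 13.58
ee_pos: [0.5161, -0.1561, 0.1319]
eef_rot: [-0.028, 1.0, -0.0, 0.0]
ft_force: [0.7, 2.1, 1.6]
grip_width: 0.328
grip_force: 94.2
```

Run:
```python
from h import *
s=arm.state(); print(s["ee_pos"],s["ft_force"],s["torque"],s["grip_width"]*85.4)
go(stroke(-.022,.105,.133),183.2,"R start")
```

```text
[ 0.51609906 -0.15606287  0.13186339] [0.70427947 2.09844711 1.57156315] [ 0.34225759 -0.42983568  0.25531517] 28.02311888399979
R start [ 0.7 -0.  -1.1] [-0.02  0.05  0.04]
```

{"method": "move_arm", "body": {
  "steps": [
    [-10,0,0,0,0,0,15],
    [-20,0,0,0,0,0,15],
    [-30,0,0,0,0,0,15],
    [-40,0,0,0,0,0,15],
    [-50,0,0,0,0,0,15],
    [-60,0,0,0,0,0,15],
    [-70,0,0,0,0,0,15],
    [-75,0,0,0,0,0,15],
    [-75,0,0,0,0,0,15]
  ]
}}

```text
t: 14.7
ee_pos: [0.5918, -0.152, 0.1324]
eef_rot: [-0.028, 1.0, -0.0, 0.001]
ft_force: [-2.2, -0.6, 8.3]
grip_width: 0.324
grip_force: 95.1
```

{"method": "move_arm", "body": {
  "steps": [
    [0,0,-12,0,0,0,15],
    [0,0,-25,0,0,0,15],
    [0,0,-40,0,0,0,15],
    [0,0,-40,0,0,0,15],
    [50,10,-60,0,0,0,15],
    [100,20,-60,0,0,0,15],
    [150,30,-60,0,0,0,15],
    [195,40,-60,0,0,0,15],
    [195,40,-60,0,0,0,15]
  ]
}}

```text
t: 15.82
ee_pos: [0.3916, -0.1221, 0.1914]
eef_rot: [-0.028, 1.0, 0.0, -0.001]
ft_force: [0.5, 0.4, -1.2]
grip_width: 0.328
grip_force: 93.8
```

Run:
```python
from h import *
s=arm.state(); print(s["ee_pos"],s["ft_force"],s["torque"],s["grip_width"]*85.4)
go([.395,-.11,.1],93.4,"turn");
```

```text
[ 0.39159769 -0.12213341  0.1913909 ] [ 0.48867496  0.37157544 -1.205848  ] [-0.0068536   0.00052071  0.00579648] 28.035313891240254
turn [-4.2 11.9 91.4] [-2.000e-02 -8.000e-02  8.978e+01]
```

{"method": "move_arm", "body": {
  "steps": [
    [-4,12,0,0,0,10,15],
    [-4,12,0,0,0,20,15],
    [-4,12,0,0,0,30,15],
    [-4,12,0,0,0,40,15],
    [-4,12,20,0,0,50,15],
    [-4,12,40,0,0,60,15],
    [-4,12,60,0,0,70,15],
    [-4,12,80,0,0,80,15],
    [-4,12,100,0,0,90,15],
    [-4,12,120,0,0,90,15]
  ]
}}

```text
t: 17.08
ee_pos: [0.3977, -0.1109, 0.0708]
eef_rot: [0.688, 0.726, 0.0, 0.0]
ft_force: [-0.3, 0.6, -0.9]
grip_width: 0.327
grip_force: 93.8
```

Run:
```python
from h import *
s=arm.state(); print(s["ee_pos"],s["ft_force"],s["torque"],s["grip_width"]*85.4)
go([.395,-.11,.032],93.4,"down"); 
d=cam("side"); cv2.imwrite("pics/s6.png",cv2.resize(d[0][160:310,120:320][:,:,::-1],None,fx=3.5,fy=3.5,interpolation=cv2.INTER_CUBIC))
```

```text
[ 0.39773612 -0.11091266  0.07075232] [-0.269361    0.59291398 -0.91352141] [ 0.01342169  0.02320268 -0.01098204] 27.890323951022403
down [ 1.1 -2.7 38.8] [ 0.02  0.01 -0.28]
```

View pics/s6.png

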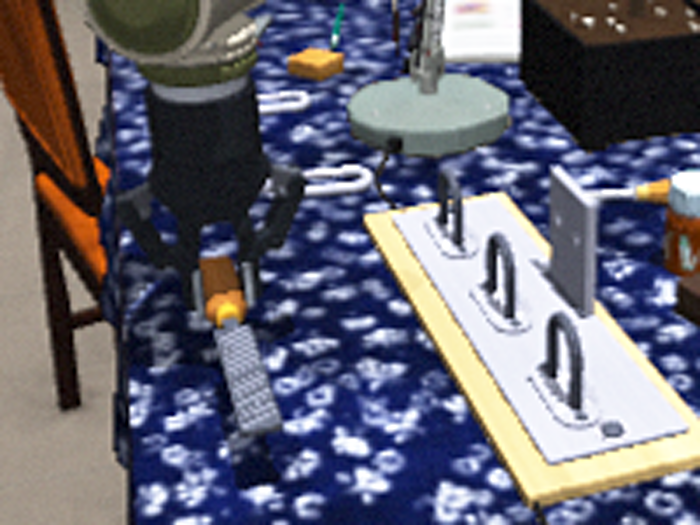

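The file is above the table near its original place and clear of the rail. Setting it down.

{"method": "move_arm", "body": {
  "steps": [
    [0,0,20,0,0,0,15],
    [0,0,33,0,0,0,15],
    [0,0,39,0,0,0,15],
    [0,0,41,0,0,0,15],
    [0,0,42,0,0,0,15],
    [0,0,42,0,0,0,60],
    [0,0,42,0,0,0,60],
    [0,0,42,0,0,0,60],
    [0,0,42,0,0,0,60]
  ]
}}

```text
t: 18.25
ee_pos: [0.3971, -0.1107, 0.0296]
eef_rot: [0.687, 0.727, 0.0, 0.0]
ft_force: [-0.2, 0.4, -0.4]
grip_width: 0.705
grip_force: 0.0
```

{"method": "move_arm", "body": {
  "steps": [
    [0,0,0,0,0,0,60],
    [0,0,-40,0,0,0,60],
    [0,0,-90,0,0,0,60],
    [0,0,-150,0,0,0,60],
    [0,0,-150,0,0,0,60],
    [0,0,-150,0,0,0,60]
  ]
}}

```text
t: 19.0
ee_pos: [0.3967, -0.1105, 0.179]
eef_rot: [0.687, 0.727, -0.0, -0.0]
ft_force: [-0.0, -0.1, 0.2]
grip_width: 0.704
grip_force: 0.0
```

Run:
```python
from h import *
s=arm.state(); print(s["ee_pos"],s["qpos"],s["ft_force"],s["torque"],s["grip_width"]*85.4)
c=cam("top"); h=cv2.cvtColor(c[0],cv2.COLOR_RGB2HSV)
cv2.imwrite("pics/t3.png",cv2.resize(c[0][200:290,130:230][:,:,::-1],None,fx=6.6,fy=6.6,interpolation=cv2.INTER_CUBIC))
m=cv2.inRange(h,(95,0,150),(125,45,255)); n,L,S,C=cv2.connectedComponentsWithStats(m)
print([list(x) for x in S if x[4]>300])
go([.42,.15,.2],175.4,"to hook R")
```

```text
[ 0.39672586 -0.11049521  0.17902864] [-5.57929323e-01  1.50640051e-01  1.92350296e+00 -6.06058843e-07
  1.06827567e+00 -6.14341343e-01] [-0.01081545 -0.09481023  0.19096263] [-0.01488475  0.03668255 -0.03009992] 60.14148833840784
[[np.int32(0), np.int32(0), np.int32(512), np.int32(384), np.int32(178547)], [np.int32(72), np.int32(0), np.int32(124), np.int32(77), np.int32(3205)], [np.int32(262), np.int32(190), np.int32(114), np.int32(34), np.int32(3212)], [np.int32(139), np.int32(210), np.int32(25), np.int32(68), np.int32(711)], [np.int32(209), np.int32(211), np.int32(30), np.int32(60), np.int32(549)]]
to hook R [258.7  38.1 -21.2] [-3.000e-02 -1.300e-01 -8.217e+01]
```

{"method": "move_arm", "body": {
  "steps": [
    [259,38,-21,0,0,-82,50],
    [259,38,-21,0,0,-82,50],
    [259,38,-21,0,0,-82,50],
    [259,38,-21,0,0,-82,50],
    [259,38,-21,0,0,-82,50],
    [259,38,-21,0,0,-82,50],
    [259,38,-21,0,0,-82,50],
    [259,38,-21,0,0,-82,50],
    [259,38,-21,0,0,-82,50],
    [259,38,-21,0,0,-82,50]
  ],
  "force": 100
}}

```text
t: 20.3
ee_pos: [0.4202, 0.15, 0.1999]
eef_rot: [0.043, 0.999, -0.0, -0.001]
ft_force: [-0.7, 0.1, -0.2]
grip_width: 0.583
grip_force: 0.0
```

Run:
```python
from h import *
s=arm.state(); print(s["ee_pos"],s["qpos"])
go([.4421,.1684,.06],175.45,"above hook R");go([.4421,.1684,.03],175.45,"hook R")
```

```text
[0.42016925 0.14998866 0.19986634] [ 7.91251592e-02  1.97677328e-01  1.80407767e+00  3.87018730e-05
  1.14135492e+00 -1.40609182e+00]
above hook R [-20.5  20.2 139.8] [-0.01 -0.09 -0.35]
hook R [-20.5  20.3 169.8] [-0.01 -0.09 -0.35]
```

{"method": "move_arm", "body": {
  "steps": [
    [-20,20,50,0,0,0,50],
    [-20,20,100,0,0,0,50],
    [-20,20,140,0,0,0,50],
    [-20,20,155,0,0,0,50],
    [-20,20,155,0,0,0,50]
  ]
}}

```text
t: 20.92
ee_pos: [0.442, 0.1683, 0.0455]
eef_rot: [0.042, 0.999, -0.0, -0.0]
ft_force: [-0.4, -0.4, 0.9]
grip_width: 0.585
grip_force: 0.0
```

Run:
```python
from h import *
s=arm.state(); print(s["ee_pos"],s["ft_force"])
go([.4421,.1684,.03],175.45,"hook R")
d=cam("side"); cv2.imwrite("pics/s7.png",cv2.resize(d[0][170:240,150:250][:,:,::-1],None,fx=7,fy=7,interpolation=cv2.INTER_CUBIC))
```

```text
[0.44201408 0.16826304 0.04552879] [-0.43037264 -0.35654466  0.90427461]
hook R [-0.1  0.1 15.5] [-0.01 -0.05 -0.26]
```

View pics/s7.png

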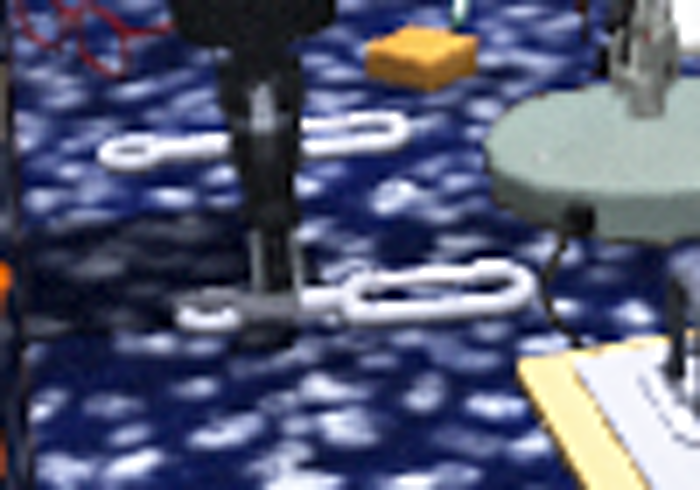

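The fingers stand over the middle of the shank, at (275,290), between the ring and the loop. Descend and grip.

{"method": "move_arm", "body": {
  "steps": [
    [0,0,8,0,0,0,50],
    [0,0,15,0,0,0,50],
    [0,0,15,0,0,0,50],
    [0,0,15,0,0,0,5],
    [0,0,15,0,0,0,5],
    [0,0,15,0,0,0,5],
    [0,0,15,0,0,0,5],
    [0,0,15,0,0,0,5],
    [0,0,15,0,0,0,5]
  ]
}}

```text
t: 22.1
ee_pos: [0.4421, 0.1683, 0.031]
eef_rot: [0.042, 0.999, -0.0, 0.0]
ft_force: [-1.3, -0.4, 4.8]
grip_width: 0.131
grip_force: 98.0
```

Run:
```python
from h import *
s=arm.state(); print(s["ee_pos"],s["ft_force"],s["grip_width"]*85.4)
c=cam("top")
# measure apex of hook with gripper on: bright loop front
g=c[0][200:250,205:245]; h=cv2.cvtColor(g,cv2.COLOR_RGB2HSV); m=cv2.inRange(h,(95,0,150),(125,45,255))
for r in m[8:40]: print(''.join('#' if v else '.' for v in r))
```

```text
[0.44211507 0.16829497 0.03102088] [-1.27763541 -0.35013103  4.81009423] 11.149312734909401
....########............................
.....######.............................
.....#####..............................
.....####.................###...........
.....####................#####..........
......##.................#####..........
..........................####..........
...................###..................
................#########...............
...............############...........##
.............##############..........###
...........#######.....####..........###
#..........######.......####........####
#..........#####........####........####
...........#####........####.........###
...........#####........####.........###
...........#####........####............
.........#######........####..###.......
.....##.#######..........##...####......
.....##..######...............###.......
.........##.............................
........................................
........................................
......................................##
.......................................#
........................................
........................................
........................................
........................................
........................................
........................................
........................................
```

```bash
cat >> h.py <<'E'
def clip(ey,hx,hy,z,yaw=183.2,lab="",gx=-.045,frm=None):
    "TCP target so that leg (rail x -.01, y ey) is at hook (hx,hy)"
    p=R2W(-.01+gx-hx,ey-.002-hy); go(np.r_[p,z],yaw,lab,frm)
E
python3 - <<'E'
from h import *
go([.44,.05,.14],183.2,"lift"); clip(-.02,.0355,.0385,.14,lab="over mid")
E
```

```text
lift [  -7.8 -118.1 -109. ] [-0.    0.02 -7.96]
over mid [-115.7 -353.9 -108.9] [-0.    0.02 -7.96]
```

{"method": "move_arm", "body": {
  "steps": [
    [0,0,-55,0,0,0,5],
    [0,0,-109,0,0,0,5],
    [0,0,-119,0,0,-4,5],
    [-20,-60,-119,0,0,-8,5],
    [-40,-120,-119,0,0,-8,5],
    [-60,-180,-119,0,0,-8,5],
    [-80,-240,-119,0,0,-8,5],
    [-100,-300,-119,0,0,-8,5],
    [-116,-354,-119,0,0,-8,5],
    [-116,-354,-119,0,0,-8,5]
  ]
}}

```text
t: 23.4
ee_pos: [0.528, -0.1976, 0.1488]
eef_rot: [-0.026, 1.0, -0.0, -0.0]
ft_force: [-1.1, 1.3, -3.3]
grip_width: 0.128
grip_force: 99.0
```

{"method": "move_arm", "body": {
  "steps": [
    [0,0,0,0,0,0,5],
    [0,0,0,0,0,0,5],
    [0,0,0,0,0,0,5]
  ]
}}

```text
t: 23.78
ee_pos: [0.5282, -0.1932, 0.1497]
eef_rot: [-0.029, 1.0, 0.0, -0.0]
ft_force: [0.1, -0.4, -3.1]
grip_width: 0.126
grip_force: 99.0
```

Run:
```python
from h import *
s=arm.state(); print(s["ee_pos"],s["ft_force"],s["torque"],s["grip_width"]*85.4)
clip(-.02,.0355,.0385,.14,lab="over mid");clip(-.02,.0355,.0385,.061,lab="down")
c=cam("top"); d=cam("side")
cv2.imwrite("pics/s8.png",np.vstack([cv2.resize(d[0][170:260,200:320][:,:,::-1],None,fx=5,fy=3.6,interpolation=cv2.INTER_CUBIC)[:290],cv2.resize(c[0][175:240,270:390][:,:,::-1],None,fx=5,fy=5,interpolation=cv2.INTER_CUBIC)[:300]]))
```

```text
[ 0.52820294 -0.19317459  0.14969494] [ 0.12788084 -0.35332148 -3.14463861] [0.02766189 0.10993166 0.0220757 ] 10.75851294804355
over mid [ 0.2 -0.8  9.7] [ 0.   -0.    0.11]
down [ 0.2 -0.8 88.7] [ 0.   -0.    0.11]
```

View pics/s8.png

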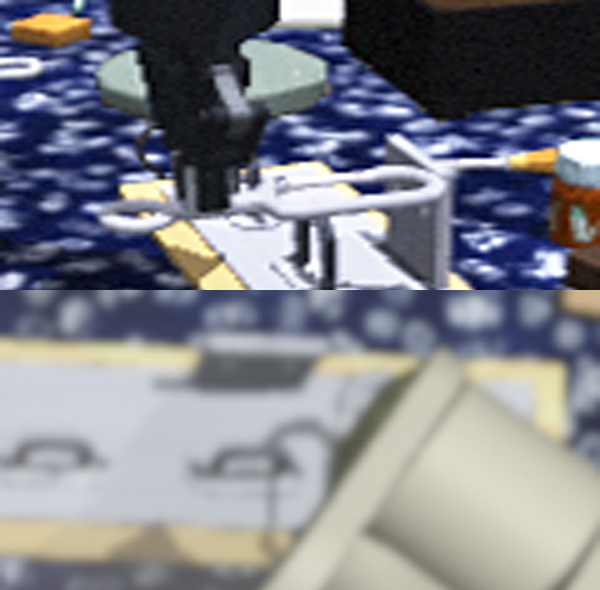

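The hook is held level above the gap right of the middle eye, with its apex at crop (302,425) of the lower panel and the gate side at column 271. Checking this against the prediction.

Run:
```python
from h import *
c=cam("top"); p=arm.state()["ee_pos"]; a=np.radians(3.3); u=np.array([np.cos(a),np.sin(a)]); n=np.array([-u[1],u[0]])
hk=lambda x,y,z: np.r_[p[:2]+(x+.045)*u+(y+.002)*n,p[2]-.031+z]
f=lambda P:((proj(c,P)-[270,175])*5+[0,290]).round(0).tolist()
print("apex out",f([hk(.0775,-.002,.006)]),"nose outer",f([hk(.06,.0225,.006)]),"gate outer",f([hk(.02,.0205,.006)]), "leg R crown",f([np.r_[R2W(-.01,y),.0845] for y in(-.02,.02)]),f([np.r_[R2W(-.01,y),.018] for y in(-.0245,.0245)]))
```

```text
apex out [[374.0, 368.0]] nose outer [[332.0, 396.0]] gate outer [[335.0, 464.0]] leg R crown [[293.0, 449.0], [226.0, 447.0]] [[284.0, 470.0], [205.0, 466.0]]
```

What I marked was the hook's shadow. The faint pale arc at (335–400, 370–420) is the hook itself, and it matches the prediction. Descending.

{"method": "move_arm", "body": {
  "steps": [
    [0,-1,20,0,0,0,5],
    [0,-1,40,0,0,0,5],
    [0,-1,60,0,0,0,5],
    [0,-1,75,0,0,0,5],
    [0,-1,86,0,0,0,5],
    [0,-1,86,0,0,0,5],
    [0,-1,86,0,0,0,5]
  ]
}}

```text
t: 24.8
ee_pos: [0.5286, -0.1953, 0.0642]
eef_rot: [-0.028, 1.0, -0.0, 0.0]
ft_force: [-0.6, -0.4, -2.4]
grip_width: 0.128
grip_force: 98.9
```

Run:
```python
from h import *
s=arm.state(); print(s["ee_pos"],s["ft_force"],s["torque"],s["grip_width"]*85.4)
clip(-.02,.0355,.025,.0637,lab="touch");clip(-.02,.0355,.0,.0637,lab="in");clip(-.02,.0585,.0,.0637,lab="drawn")
```

```text
[ 0.52858356 -0.19531127  0.06418793] [-0.60120224 -0.35696223 -2.38163226] [0.01441774 0.08375484 0.0438049 ] 10.941522753678237
touch [ 0.5 14.9  0.5] [-0.04  0.05  0.04]
in [ 0.5 39.9  0.5] [-0.04  0.05  0.04]
drawn [23.5 39.9  0.4] [-0.04  0.05  0.04]
```

{"method": "move_arm", "body": {
  "steps": [
    [0,6,0,0,0,0,5],
    [0,11,0,0,0,0,5],
    [0,11,0,0,0,0,5],
    [0,11,0,0,0,0,5]
  ]
}}

```text
t: 25.3
ee_pos: [0.5277, -0.1841, 0.0637]
eef_rot: [-0.028, 1.0, -0.0, 0.0]
ft_force: [-0.5, -1.0, -2.7]
grip_width: 0.13
grip_force: 99.0
```

{"method": "move_arm", "body": {
  "steps": [
    [0,4,0,0,0,0,5],
    [0,8,0,0,0,0,5],
    [0,12,0,0,0,0,5],
    [0,12,0,0,0,0,5],
    [0,12,0,0,0,0,5]
  ]
}}

```text
t: 25.92
ee_pos: [0.5269, -0.1723, 0.0635]
eef_rot: [-0.028, 1.0, -0.0, -0.0]
ft_force: [-0.8, -2.1, -2.9]
grip_width: 0.128
grip_force: 99.0
```

{"method": "move_arm", "body": {
  "steps": [
    [0,4,0,0,0,0,5],
    [0,8,0,0,0,0,5],
    [0,12,0,0,0,0,5],
    [0,16,0,0,0,0,5],
    [0,16,0,0,0,0,5],
    [0,16,0,0,0,0,5]
  ]
}}

```text
t: 26.68
ee_pos: [0.5256, -0.156, 0.0633]
eef_rot: [-0.028, 1.0, 0.0, -0.001]
ft_force: [-4.0, -2.2, -2.2]
grip_width: 0.13
grip_force: 99.1
```

Run:
```python
from h import *
s=arm.state(); print(s["ee_pos"],s["ft_force"],s["torque"],s["grip_width"]*85.4)
clip(-.02,.0355,.0,.0637,lab="in");clip(-.02,.0585,.0,.0637,lab="drawn")
```

```text
[ 0.52559814 -0.15595391  0.063347  ] [-4.04460748 -2.2082901  -2.1954379 ] [-0.4055484   0.55286795 -0.16781618] 11.08368828677697
in [-0.3  0.4 -0.4] [ 0.04 -0.07  0.05]
drawn [22.7  0.4 -0.3] [ 0.04 -0.07  0.05]
```

{"method": "move_arm", "body": {
  "steps": [
    [5,0,0,0,0,0,5],
    [10,0,0,0,0,0,5],
    [15,0,0,0,0,0,5],
    [20,0,0,0,0,0,5],
    [23,0,0,0,0,0,5],
    [23,0,0,0,0,0,5],
    [23,0,0,0,0,0,5]
  ]
}}

```text
t: 27.55
ee_pos: [0.5032, -0.1574, 0.0636]
eef_rot: [-0.028, 1.0, 0.0, 0.0]
ft_force: [0.5, 0.2, -3.9]
grip_width: 0.127
grip_force: 99.0
```

Run:
```python
from h import *
s=arm.state(); print(s["ee_pos"],s["ft_force"],s["torque"],s["grip_width"]*85.4)
clip(-.02,.0585,.0,.0637,lab="drawn")
```

```text
[ 0.50318246 -0.15739136  0.06355399] [ 0.47378311  0.18957406 -3.94731451] [ 0.00618439  0.13351083 -0.039627  ] 10.87859089637083
drawn [ 0.2  0.6 -0.1] [0.   0.   0.04]
```

{"method": "move_arm", "body": {
  "steps": [
    [0,0,5,0,0,0,5],
    [0,0,10,0,0,0,5],
    [0,0,13,0,0,0,5],
    [0,0,14,0,0,0,5],
    [0,0,14,0,0,0,5],
    [0,0,14,0,0,0,5]
  ]
}}

```text
t: 28.3
ee_pos: [0.5031, -0.1575, 0.0497]
eef_rot: [-0.028, 1.0, -0.0, 0.0]
ft_force: [-0.1, 0.5, -2.1]
grip_width: 0.124
grip_force: 99.1
```

{"method": "move_arm", "body": {
  "steps": [
    [0,0,1,0,0,0,14],
    [0,0,1,0,0,0,20],
    [0,0,1,0,0,0,40],
    [0,0,1,0,0,0,50],
    [0,0,1,0,0,0,50],
    [0,0,1,0,0,0,50],
    [0,0,-40,0,0,0,50],
    [0,0,-90,0,0,0,50],
    [0,0,-140,0,0,0,50],
    [0,0,-140,0,0,0,50]
  ]
}}

```text
t: 29.55
ee_pos: [0.5043, -0.1581, 0.1931]
eef_rot: [-0.028, 1.0, -0.002, 0.003]
ft_force: [-0.8, 0.2, -0.8]
grip_width: 0.586
grip_force: 0.0
```

Run:
```python
from h import *
s=arm.state(); print(s["ee_pos"],s["ft_force"],s["grip_width"]*85.4)
go([.4,.1,.2],180,"side away"); go([.40,.33,.2],177,"over L")
```

```text
[ 0.50432632 -0.15814505  0.19305601] [-0.79114103  0.21175856 -0.77299986] 50.014104415444756
side away [ 89.5 263.6  -8.5] [-0.22  0.35  3.24]
over L [ 76.5 493.2  -9.4] [-0.21  0.36  6.24]
```

{"method": "move_arm", "body": {
  "steps": [
    [76,60,-9,0,0,0,50],
    [76,120,-9,0,0,0,50],
    [76,180,-9,0,0,2,50],
    [76,240,-9,0,0,4,50],
    [76,300,-9,0,0,6,50],
    [76,330,-9,0,0,6,50],
    [76,330,-9,0,0,6,50]
  ]
}}

```text
t: 30.42
ee_pos: [0.4076, 0.1699, 0.1975]
eef_rot: [0.022, 1.0, -0.0, -0.001]
ft_force: [-0.5, -0.6, -0.5]
grip_width: 0.586
grip_force: 0.0
```

Run:
```python
from h import *
c=cam("top"); d=cam("side"); s=arm.state(); print(s["ee_pos"])
a=cv2.resize(c[0][185:280,270:390][:,:,::-1],None,fx=3.3,fy=3.3,interpolation=cv2.INTER_CUBIC)
b=cv2.resize(d[0][195:285,210:310][:,:,::-1],None,fx=4,fy=3.49,interpolation=cv2.INTER_CUBIC)
b=cv2.resize(b,(396,a.shape[0]))
e=cv2.resize(c[0][200:280,130:180][:,:,::-1],None,fx=6.5,fy=3.6,interpolation=cv2.INTER_CUBIC)
e=cv2.resize(c[0][205:278,130:190][:,:,::-1],(230,280),interpolation=cv2.INTER_CUBIC)
g=cv2.resize(d[0][180:240,150:250][:,:,::-1],(466,280),interpolation=cv2.INTER_CUBIC)
bot=np.hstack([e,g,np.zeros((280,96,3),np.uint8)])
cv2.imwrite("pics/fin1.png",np.vstack([np.hstack([a,b]),bot]))
g=cv2.cvtColor(c[0],cv2.COLOR_RGB2HSV)[204:284,134:172]; m=cv2.inRange(g,(95,0,150),(125,45,255))
for i,r in enumerate(m): print(204+i,''.join('#' if v else '.' for v in r))
```

```text
[0.40820055 0.16761589 0.19772106]
204 ...............####.......######......
205 ........#................#####........
206 .......##...............######........
207 .......##................####.........
208 ......................................
209 ......................................
210 ................###...................
211 ................####..................
212 ................####..................
213 ................#####.................
214 ................#####.................
215 ................#######...............
216 ................#########.............
217 ................#########............#
218 ...............###########...........#
219 ..............#############...........
220 .............#######..######..........
221 ##...........######.....####..........
222 ###..........#####......#####.........
223 ###..........######......####.........
224 ##..........########....#####.........
225 #...........#########...####..........
226 ###.........##########..####..........
227 ####........##########.#####..........
228 ####.......#################.
[... 1674 characters left out ...]
............
268 ......############....................
269 ......############....................
270 .......###########....................
271 ........#######.###...................
272 .........####....###..................
273 .........##......#####................
274 ........###......######...............
275 ........####......#####...............
276 ......######........###...............
277 .......#####........##................
278 .......####...........................
279 ......................................
280 ..................####................
281 .................#####................
282 ................#######...............
283 ................######................
```

View pics/fin1.png

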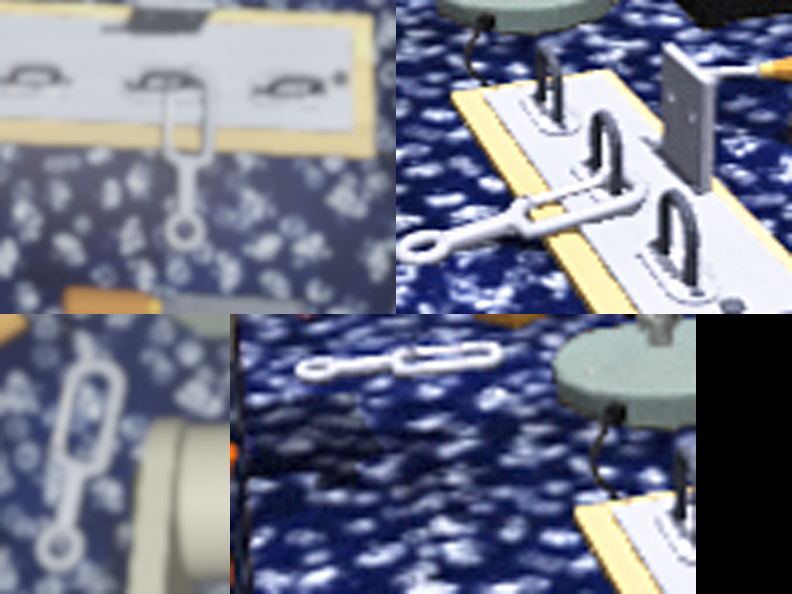

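The hook is clipped onto the middle eye's right leg (upper panels), its tail resting on the table. The left hook hasn't moved (lower left panel: ring at (60,548), apex at (97,362)).

Run:
```python
from h import *
c=cam("top")
P=ray(c,[[154.5,222],[145.2,265.5],[155.6,215.8],[144.0,271.7]],.008)[:,:2]
u=P[0]-P[1];u/=np.linalg.norm(u); n=np.array([-u[1],u[0]]); print(np.degrees(np.arctan2(u[1],u[0])),np.linalg.norm(P[2]-P[3]))
o=(P[2]+P[3])/2+.00875*u; print("axis origin",o, "off of ring",(P[1]-o)@n,(P[0]-o)@n)
g=o-.045*u; print("grasp",g); ya=180+np.degrees(np.arctan2(u[1],u[0]))
go([*g,.2],ya,"over"); go([*g,.045],ya,"down")
```

```text
-3.520487090503348 0.17377803544401063
axis origin [0.46236215 0.37935056] off of ring -0.00015896124519568274 -0.00015896124519568328
grasp [0.41744707 0.3821138 ]
over [  1.5 215.2  -2.2] [-0.02 -0.07  0.73]
down [  1.3 215.3 152.8] [-0.02 -0.07  0.73]
```

{"method": "move_arm", "body": {
  "steps": [
    [1,60,-2,0,0,1,50],
    [1,120,-2,0,0,1,50],
    [1,180,-2,0,0,1,50],
    [1,215,-2,0,0,1,50],
    [1,215,-2,0,0,1,50],
    [1,215,40,0,0,1,50],
    [1,215,80,0,0,1,50],
    [1,215,120,0,0,1,50],
    [1,215,140,0,0,1,50],
    [1,215,140,0,0,1,50]
  ]
}}

```text
t: 31.82
ee_pos: [0.418, 0.3805, 0.0574]
eef_rot: [0.034, 0.999, -0.001, -0.001]
ft_force: [0.3, -0.2, 0.7]
grip_width: 0.588
grip_force: 0.0
```

Run:
```python
from h import *
s=arm.state(); print(s["ee_pos"],s["ft_force"],s["qpos"])
go([.4174,.3821,.0305],176.5,"down")
```

```text
[0.41803536 0.38048315 0.05744171] [ 0.27728127 -0.1545145   0.65925164] [ 5.31264781e-01  6.28949406e-01  1.58119509e+00 -2.52708325e-04
  9.34670703e-01 -9.71483986e-01]
down [ 0.7  1.6 26.9] [-0.11 -0.15 -0.39]
```

{"method": "move_arm", "body": {
  "steps": [
    [1,1,12,0,0,0,50],
    [1,1,22,0,0,0,50],
    [1,1,26,0,0,0,50],
    [1,1,26,0,0,0,50],
    [1,1,26,0,0,0,5],
    [1,1,26,0,0,0,5],
    [1,1,26,0,0,0,5],
    [1,1,26,0,0,0,5],
    [1,1,26,0,0,0,5],
    [1,1,26,0,0,0,5]
  ]
}}

```text
t: 33.08
ee_pos: [0.4171, 0.3837, 0.0332]
eef_rot: [0.033, 0.999, 0.0, 0.0]
ft_force: [-2.4, -0.9, 5.2]
grip_width: 0.121
grip_force: 98.2
```

Run:
```python
from h import *
s=arm.state(); print(s["ee_pos"],s["ft_force"],s["grip_width"]*85.4)
go([.43,.30,.15],183.2,"lift"); clip(.10,.0355,.0385,.15,lab="over left",gx=-.045)
```

```text
[0.41714922 0.38370078 0.03315758] [-2.41471106 -0.94183326  5.194692  ] 10.360825534845787
lift [ -18.4  -82.6 -116.9] [ 0.02  0.03 -6.96]
over left [-134.1 -450.  -116.9] [ 0.02  0.03 -6.96]
```

{"method": "move_arm", "body": {
  "steps": [
    [0,0,-55,0,0,0,5],
    [0,0,-110,0,0,0,5],
    [0,-40,-119,0,0,-3,5],
    [0,-95,-119,0,0,-7,5],
    [0,-150,-119,0,0,-7,5],
    [0,-205,-119,0,0,-7,5],
    [-20,-260,-119,0,0,-7,5],
    [-50,-315,-119,0,0,-7,5],
    [-80,-370,-119,0,0,-7,5],
    [-110,-425,-119,0,0,-7,5]
  ]
}}

```text
t: 34.33
ee_pos: [0.4991, -0.0493, 0.1514]
eef_rot: [-0.028, 1.0, 0.0, -0.0]
ft_force: [1.0, 0.5, -1.4]
grip_width: 0.121
grip_force: 98.5
```

Run:
```python
from h import *
s=arm.state(); print(s["ee_pos"],s["ft_force"],s["torque"],s["grip_width"]*85.4)
clip(.10,.0355,.0385,.15,lab="over left")
```

```text
[ 0.49905015 -0.04930639  0.15144874] [ 1.00319566  0.46415815 -1.44602371] [0.01631638 0.01430145 0.01329054] 10.353300626690158
over left [-20.8 -26.    1.4] [ 0.01 -0.01  0.02]
```

{"method": "move_arm", "body": {
  "steps": [
    [-21,-26,1,0,0,0,5],
    [-21,-26,1,0,0,0,5],
    [-21,-26,1,0,0,0,5],
    [-21,-26,1,0,0,0,5]
  ]
}}

```text
t: 34.83
ee_pos: [0.5207, -0.0712, 0.1506]
eef_rot: [-0.029, 1.0, 0.0, -0.0]
ft_force: [-0.2, 0.4, -1.7]
grip_width: 0.122
grip_force: 98.6
```

Run:
```python
from h import *
s=arm.state(); print(s["ee_pos"],s["ft_force"],s["torque"],s["grip_width"]*85.4)
clip(.10,.0355,.0385,.066,lab="down left")
c=cam("top"); d=cam("side")
p=s["ee_pos"]; a=np.radians(3.2); u=np.array([np.cos(a),np.sin(a)]); n=np.array([-u[1],u[0]])
hk=lambda x,y,z=.006: np.r_[p[:2]+(x+.045)*u+(y+.002)*n,p[2]-.033+z]
Q=[hk(.0775,-.002),hk(.06,.0225),hk(.05,-.021),hk(.0,-.002),hk(-.095,-.002)]
print("side",proj(d,Q).round(1).tolist(),"top",proj(c,Q).round(1).tolist())
g=cv2.cvtColor(d[0],cv2.COLOR_RGB2HSV)
q=proj(d,Q).astype(int); x0,x1=q[:,0].min()-6,q[:,0].max()+8; y0,y1=q[:,1].min()-12,q[:,1].max()+12
m=cv2.inRange(g,(90,0,120),(130,60,255)); print(x0)
for i in range(y0,y1): print(i,''.join('#' if v else '.' for v in m[i,x0:x1]))
```

```text
[ 0.5206524  -0.07119598  0.15058496] [-0.22767707  0.40935527 -1.71010514] [0.03275177 0.09721182 0.06006934] 10.419952246791247
down left [-0.5 -3.  84.6] [ 0.01 -0.02  0.1 ]
side [[269.1, 199.8], [260.1, 197.4], [262.2, 204.0], [242.2, 204.0], [207.4, 209.5]] top [[302.4, 189.1], [293.8, 194.6], [308.8, 198.7], [301.8, 215.5], [301.1, 248.8]]
201
185 .........................................##..................#..............
186 ............................................................................
187 ........##..................................................................
188 ...................................#...#....................................
189 ............................................................................
190 ..........................................................#.................
191 .........................................#..................................
192 ..............................................................#.............
193 ....................#.......................................................
194 ...............
[... 1467 characters left out ...]
#.......................##...........#............##
213 ..........................#.#.#........#.........#..........................
214 ............................##........###.........#...........#.............
215 .......................................###..................................
216 ............................................................................
217 ..................##......................................###...............
218 .......#.................#####........#.............##########..............
219 ........................#####......................############.............
220 ..........................#.............#####......#############............
```

{"method": "move_arm", "body": {
  "steps": [
    [0,-3,20,0,0,0,5],
    [0,-3,40,0,0,0,5],
    [0,-3,60,0,0,0,5],
    [0,-3,75,0,0,0,5],
    [0,-3,83,0,0,0,5],
    [0,-3,83,0,0,0,5],
    [0,-3,83,0,0,0,5]
  ]
}}

```text
t: 35.8
ee_pos: [0.5216, -0.0752, 0.0681]
eef_rot: [-0.028, 1.0, -0.0, 0.001]
ft_force: [0.3, -0.3, -1.5]
grip_width: 0.124
grip_force: 98.6
```

Run:
```python
from h import *
s=arm.state(); print(s["ee_pos"],s["ft_force"],s["torque"],s["grip_width"]*85.4)
clip(.10,.0355,.025,.0675,lab="touch");clip(.10,.0355,.0,.0675,lab="in");clip(.10,.0585,.0,.0675,lab="drawn")
```

```text
[ 0.52163282 -0.07518334  0.06814814] [ 0.34091607 -0.3002435  -1.45475844] [ 0.032859    0.09660885 -0.00654651] 10.591354806094882
touch [ 0.2 14.6  0.6] [-0.03  0.06  0.04]
in [ 0.2 39.6  0.6] [-0.03  0.06  0.04]
drawn [23.2 39.6  0.6] [-0.03  0.06  0.04]
```

{"method": "move_arm", "body": {
  "steps": [
    [0,6,0,0,0,0,5],
    [0,12,0,0,0,0,5],
    [0,17,0,0,0,0,5],
    [0,22,0,0,0,0,5],
    [0,22,0,0,0,0,5],
    [0,22,0,0,0,0,5]
  ]
}}

```text
t: 36.55
ee_pos: [0.5199, -0.0532, 0.0675]
eef_rot: [-0.028, 1.0, -0.0, -0.0]
ft_force: [-1.2, -2.4, -1.4]
grip_width: 0.123
grip_force: 98.6
```

{"method": "move_arm", "body": {
  "steps": [
    [0,4,0,0,0,0,5],
    [0,8,0,0,0,0,5],
    [0,12,0,0,0,0,5],
    [0,17,0,0,0,0,5],
    [0,17,0,0,0,0,5],
    [0,17,0,0,0,0,5]
  ]
}}

```text
t: 37.3
ee_pos: [0.5185, -0.0359, 0.0673]
eef_rot: [-0.028, 1.0, 0.0, -0.001]
ft_force: [-2.8, -2.1, -2.1]
grip_width: 0.12
grip_force: 98.7
```

Run:
```python
from h import *
s=arm.state(); print(s["ee_pos"],s["ft_force"],s["torque"],s["grip_width"]*85.4)
clip(.10,.0355,.0,.0675,lab="in");clip(.10,.0585,.0,.0675,lab="drawn")
```

```text
[ 0.51853204 -0.03591557  0.06729218] [-2.82306455 -2.09643689 -2.11584474] [-0.36844589  0.58264579 -0.13937806] 10.263722329075195
in [-0.6  0.2 -0.2] [ 0.03 -0.09  0.05]
drawn [22.4  0.2 -0.2] [ 0.03 -0.09  0.05]
```

Same signature as the first hook. Drawing it back and lowering.

{"method": "move_arm", "body": {
  "steps": [
    [5,0,0,0,0,0,5],
    [10,0,0,0,0,0,5],
    [15,0,0,0,0,0,5],
    [20,0,0,0,0,0,5],
    [22,0,0,0,0,0,5],
    [22,0,0,0,0,0,5],
    [22,0,0,0,0,0,5]
  ]
}}

```text
t: 38.17
ee_pos: [0.4972, -0.0373, 0.0675]
eef_rot: [-0.028, 1.0, 0.0, 0.0]
ft_force: [1.0, 0.0, -2.2]
grip_width: 0.123
grip_force: 98.6
```

{"method": "move_arm", "body": {
  "steps": [
    [0,0,5,0,0,0,5],
    [0,0,9,0,0,0,5],
    [0,0,12,0,0,0,5],
    [0,0,14,0,0,0,5],
    [0,0,14,0,0,0,5],
    [0,0,14,0,0,0,5]
  ]
}}

```text
t: 38.92
ee_pos: [0.4972, -0.0374, 0.0537]
eef_rot: [-0.028, 1.0, -0.0, 0.0]
ft_force: [0.5, -0.2, -1.8]
grip_width: 0.124
grip_force: 98.6
```

{"method": "move_arm", "body": {
  "steps": [
    [0,0,2,0,0,0,5],
    [0,0,2,0,0,0,5],
    [0,0,2,0,0,0,14],
    [0,0,2,0,0,0,25],
    [0,0,2,0,0,0,50],
    [0,0,2,0,0,0,50],
    [0,0,2,0,0,0,50],
    [0,0,-40,0,0,0,50],
    [0,0,-90,0,0,0,50],
    [0,0,-140,0,0,0,50]
  ]
}}

```text
t: 40.17
ee_pos: [0.4969, -0.0373, 0.1951]
eef_rot: [-0.028, 1.0, 0.0, -0.0]
ft_force: [0.1, -0.6, -0.6]
grip_width: 0.588
grip_force: 0.0
```

{"method": "move_arm", "body": {
  "steps": [
    [50,60,-150,0,0,0,50],
    [90,120,-150,0,0,0,50],
    [90,180,-150,0,0,0,50],
    [90,230,-150,0,0,0,50],
    [90,230,-150,0,0,0,50],
    [90,230,-150,0,0,0,50]
  ]
}}

```text
t: 40.92
ee_pos: [0.3932, 0.1899, 0.3447]
eef_rot: [-0.031, 1.0, 0.0, 0.001]
ft_force: [0.3, -0.5, 1.1]
grip_width: 0.584
grip_force: 0.0
```

Run:
```python
from h import *
c=cam("top"); d=cam("side"); s=arm.state(); print(s["ee_pos"],s["ft_force"])
G=c[0].mean(2)
def show(m,y0,y1,x0,x1):
    for i in range(y0,y1): print(i,''.join('#' if v else '.' for v in m[i,x0:x1]))
h=cv2.cvtColor(c[0],cv2.COLOR_RGB2HSV); m=cv2.inRange(h,(90,0,140),(130,45,255))
print("top from col 270"); show(m,218,264,270,345)
# outline of hook on grey rail: print gray levels around left eye & mid eye
for cx in (273,310):
    print("gray",cx); 
    for r in range(200,226,1): print(r,' '.join(f"{int(v):3d}" for v in G[r,cx:cx+26]))
o=cv2.inRange(h,(5,90,80),(22,255,255)); ys,xs=np.nonzero(o[255:300,260:340]); print("handle px",xs.mean()+260,ys.mean()+255,len(xs))
print("bottle", c[0][150,316], "lone")
```

```text
[0.39413253 0.18722336 0.34336442] [ 0.31596114 -0.35051836  0.35706627]
top from col 270
218 ###########################################################################
219 ###########################################################################
220 ..........##..#############################################################
221 ......................####...............##################################
222 .......................##.....................#..........##################
223 .......................##.................................###..............
224 .......................##.................................###..............
225 .......................##.................................##...............
226 .......................##.................................##...............
227 .......................##................................###...............
228 ...........#..........###....................#...........###...............
229 ######....#####......#####...................##..........###...............
230 ######....########################..........##
[... 7681 characters left out ...]
92 192 204 208 207 207 208 208 209 209 209 206 198 185 183 193 198 199 204 208 208
221 203 202 202 201 195 187 195 206 205 201 203 204 204 203 204 203 199 189 180 185 194 196 198 204 207 207
222 199 197 194 192 184 182 195 205 200 192 192 194 193 191 191 190 183 172 173 187 195 193 194 199 202 202
223 195 192 190 185 177 180 197 204 197 189 189 188 187 185 184 182 171 161 172 189 196 192 191 195 196 193
224 193 193 191 186 179 186 201 203 195 191 190 190 190 189 189 183 170 161 175 192 196 193 192 193 192 190
225 192 192 191 187 181 191 202 201 193 191 192 192 192 192 190 183 170 165 180 193 194 192 192 192 193 191
handle px 302.72243346007605 277.20532319391634 263
bottle [229 231 228] lone
```

```bash
python3 -c "
from plant import arm
print(arm.finish_job())"
```

```text
the job is handed in; nothing more can be done
None
```

The job is handed in: the plate's edge got its three forward strokes, the file lies on the table clear of the rail, and both hooks present are clipped, one on the middle eye and one on the left eye. The judge returned no verdict; I checked the left-eye hook and both shut gates only from pixel values and force readings, having used all 14 pictures.

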